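Pull the spent filter cartridges and dump the weighed batch

TASK

Take out every spent filter cartridge left in the grey manifold block: push its head down until the latch lets go and it springs up, pull it free and put it into the weigh hopper, whose drop floor is still bolted shut. Slide the catch tray fully home under the hopper; once all the cartridges have lain still in the hopper for two seconds to be weighed, draw the bolt so that the floor swings open and drops the whole batch into the tray, and leave the tray home under the hopper with every cartridge in it. Do not disturb the disc weights, the bottle or the screwdriver.

Things in the scene. Friction and masses are not known exactly. Their poses are not given: they have to be found in the camera images.
- manifold: Grey air manifold block, 70 (its x) x 276 (its y) x 100 mm high, fixed, five brass outlets on its front (-x) face. Origin: centre of its underside; z up. In its top are five bays in a row along its y, centred at y = -104, -52, 0, 52, 104 mm (bay 0 to 4), each opening 46 (x) x 36 mm (y), walls 16 mm between bays and 12 mm at front and back. Some bays are empty.
- cart0: Filter cartridge of bay 0 (may be absent), white box with a ribbed head and a dark dot on top, 42 (its x) x 32 (its y) x 66 mm (its z), 70 g; origin at its CENTRE, z towards the head. It starts upright in its bay, head flush with the block's top, axes parallel to the block's, standing on the bay's spring lift; it is not otherwise held.
- cart1: Filter cartridge of bay 1 (may be absent), like cart0.
- cart2: Filter cartridge of bay 2 (may be absent), like cart0.
- cart3: Filter cartridge of bay 3 (may be absent), like cart0.
- cart4: Filter cartridge of bay 4 (may be absent), like cart0.
- lift0 (a joint): Spring lift under the cartridge of bay 0, m: 0 = latched down (cartridge head flush with the block's top). Pushing the head about 5 mm down (-0.005; hard stop at -0.007; about 7 to 10 N) frees the latch for good, and on letting go the lift rises to 0.028, so that the head stands 28 mm out of the block and can be gripped (preferably across its 42 mm, where the neighbours are not in the way). It does not latch again.
- lift1 (a joint): Spring lift of bay 1, like lift0.
- lift2 (a joint): Spring lift of bay 2, like lift0.
- lift3 (a joint): Spring lift of bay 3, like lift0.
- lift4 (a joint): Spring lift of bay 4, like lift0.
- hopper: Aluminium weigh hopper, fixed, origin on the table under its centre, front faces its -x. Open-topped box, inner 120 (x) x 112 mm (y), floor at 165 mm, rim at 215 mm above the table, walls 8 mm. It stands on its two side walls (at y = +-56 to 64 mm), which reach the table and leave a channel 112 mm wide along x, open at the front, for the tray; a stop bar closes the channel at x = +73 mm. The floor is one leaf hinged along the right (-y) wall.
- gate (a joint): Angle of the drop floor, rad: 0 shut, about 1.5 hanging open (its lower edge then 55 mm above the table). Held shut by the bolt; springs and falls open when freed and stays open.
- bolt (a joint): Draw of the floor's bolt, m: 0 = bolted, grows as it is drawn towards the hopper's front (its -x), stop at 0.035. The floor is freed from about 0.022 on. Friction about 1.5 N, no spring; it stays where it is left.
- tray: Loose grey catch tray, 200 (its x) x 104 (its y) x 40 mm, walls and floor 4 mm, 350 g, origin at the centre of its underside. It starts half pulled out of the hopper's front, x axes nearly parallel. Fully home means against the stop bar: its origin is then at x = -27 mm, y = 0 of the hopper's frame.
- tray_tab (a point): Point on the tray's upright front tab, at tray x = -105 mm, y = 0, 80 mm above its underside. The tab is 10 mm thick (x), 44 mm wide (y) and reaches from 1 to 86 mm above the underside; its front face is at tray x = -110 mm. Push or pinch it there to slide the tray.
- weights: Bystander: stack of dark steel disc weights, 90 mm across, 48 mm high; origin under its centre.
- oil: Bystander: small bottle, 48 mm across, 110 mm high; origin under its centre.
- driver: Bystander: screwdriver lying on the bench.
- bolt_grip (a point): Top centre of the bolt's upright black handle, 12 (hopper x) x 20 mm (hopper y), free all round over its upper 40 mm, 79 mm to the right (-y) of the hopper's centre line, 5 mm clear of the side wall; the point lies 263 mm above the table, 48 mm above the rim. It moves with the bolt.
Not all that is in view belongs to the job. Leave any purple look-alike of the cart4 alone.

How it is judged:
By the outcome, as a careful person would: the job done as asked, in the order asked, and still so for the second after the job is handed in, with the robot touching nothing.
Of cart0, cart1, cart2, cart3, cart4 only 3 to 4 are there at a start; the rules pass over those that are not, and their reading is None.
At some moment in a run one of tray may be knocked a few centimetres aside while the robot is not near it.
Once in a run the grip may slacken for a moment while it holds something.
It also fails if it takes over 200 s, if anything falls off the work surface, if the arm or the gripper's body presses on something with over 40 N, if the wrist force passes 120 N, or if a joint passes its speed limit or range.

ROBOT

A 7-joint arm with a two-finger parallel gripper is mounted at the origin on the work surface. World frame = base frame: x ahead of the robot, y to its left, z up, the work surface at z = 0. Lengths are in m, angles in degrees, forces in N, time in s.
With the tool pointing down it reaches from about 0.425 to 0.875 m from the base axis. Payload 4.7 kg.
Tool frame: the origin (TCP) lies midway between the tips of the shut fingers; the grasp point (between the pads) lies env.grip_point_offset behind it (env.grip_point_offset is the distance from the TCP to the grasp point, in m); z points along the fingers, y is the line along which they close (so a half turn about z gives the same grasp; the last joint's range is limited). The gripper opens to 87 mm and grips with 3 to 60 N. Pads are 19 mm wide; open, the fingers measure 117 mm over their backs; the gripper's body (75 mm by 190 mm) begins 51 mm behind the grasp point.
Start: joints at [-64.395, 18.392, -4.016, 83.108, 1.295, 78.541, -3.26], TCP at [0.273, 0.59, 0.223] pointing down, gripper open.
Joint ranges: [-163.93, 163.93], [-17.29, 119.83], [-79.2, 71.16], [3.27, 140.29], [-89.18, 269.18], [5.43, 117.66], [-154.24, 154.24]. Speed limits (degrees/s): [147.25, 147.25, 180, 180, 180, 180, 180].

INTERFACE

Orientations are given as [roll, pitch, yaw] about the fixed x, y, z axes, in that order (R = Rz(yaw) Ry(pitch) Rx(roll)).
In Python, from cell import env gives the robot as it stands.
- The arm moves only by the shell command python3 -m creep 'ROWS' [FORCE]. ROWS is a JSON object of lists of equal length, an entry for each row: "translation": the shift along the tool's x, y, z in units of 0.08 m (1.0 is 0.08 m), a list of three; "turn": the turn, a rotation vector about the tool's x, y, z in units of 180 degrees (1.0 is 180 degrees), a list of three; "grip": the opening, from 0 (shut) to 1 (fully open). In form: {"translation": [[x, y, z], ...], "turn": [[ax, ay, az], ...], "grip": [grip, ...]}. A call has 1 to 5 rows; each row shifts and turns the commanded pose from where the row before left it, along the tool's axes as they then stand; what a row does not reach is not made up. A row lasts 1/8 s, in which the tool goes at most 62.5 mm and 10.7 degrees, less where a joint would pass 70% of its speed; a pose out of reach is approached as far as the arm can. A call with a number of a shift or a turn outside -1 to 1 is refused whole. A call with a gripper value outside its range is refused whole. The fingers move at their own pace and stop on an object; FORCE is the grip in N (left out, the last holds). Time passes only in rows, so rows that do not move let the fingers close. It gives the time, the measured TCP pose, the force, the opening and the grip force at its end, in the units of the state.
- env.get_obs(): the state, without advancing time (a new reading comes with each control period).
- env.read_camera(name): name is "side" or "top" or "wrist"; returns a dict with "frame" (480x640x3 uint8, red, green, blue), "z_map" (480x640 float32, m along the optical axis (not along the pixel's ray), 0 where there is no reading), "K" (3x3 intrinsics, pixels), "rvec" (rotation vector, rad) and "tvec" (3), from world to camera coordinates, as OpenCV has them. Camera axes: x right, y down, z forward; pixel columns grow to the right and rows downward; lengths in m; the calibration is good to about 2 mm. The wrist camera is an equidistant fisheye: a pixel r from the principal point sees the ray r / f radians off the axis. A picture is of the moment at which its call begins.
- env.sign_off(): hands the job in; it is judged then, once.
The state is a dict: "time_s": time; "qpos": joint angles; "joint_velocities": joint speeds; "effort": joint torques, N m; "tool_pos": TCP position; "tool_rot": TCP orientation; "force": force on the tool from outside, world axes, zero at the start; "wrist_torque": the same for the moment, N m; "grip_width": finger opening in m; "grasp_force": force on a finger pad.
Only numpy, scipy, OpenCV 4.12 (cv2) and the standard library are available. Lean on these libraries where they do the work, as an engineer would, in place of code of your own. Each camera call takes 0.05 s, during which the arm holds its last target. There are 200 camera calls.

## Working session

There is one attempt and no reset: what is moved stays moved. The work goes in short steps, Python scripts to look and compute and a shell command to move; the robot and the scene stay as the last step left them, time stands still between calls to the robot, and variables do not carry over. Pictures are saved under pics/ and viewed, at most 14 in all, crops included, and the job is handed in when it is done.

```bash
ls; mkdir -p pics; cat > h.py <<'E'
import numpy as np, cv2
from scipy.spatial.transform import Rotation as R
from cell import env
def cam(n):
    c=env.read_camera(n); c['R']=cv2.Rodrigues(np.array(c['rvec'],float))[0]; c['t']=np.array(c['tvec'],float).ravel(); return c
def save(c,f,crop=None,s=1):
    im=c['frame'][:,:,::-1]
    if crop: x0,y0,x1,y1=crop; im=im[y0:y1,x0:x1]
    cv2.imwrite('pics/'+f,cv2.resize(im,None,fx=s,fy=s,interpolation=cv2.INTER_CUBIC))
def ray(c,u,v):
    d=np.array([(u-c['K'][0][2])/c['K'][0][0],(v-c['K'][1][2])/c['K'][1][1],1.])
    return -c['R'].T@c['t'], c['R'].T@d
def onz(c,u,v,z):
    o,d=ray(c,u,v); return o+d*(z-o[2])/d[2]
def cloud(c):
    v,u=np.mgrid[0:480,0:640]; z=c['z_map']; K=np.array(c['K'])
    p=np.stack([(u-K[0,2])/K[0,0]*z,(v-K[1,2])/K[1,1]*z,z],-1)
    P=(p-c['t'])@c['R']; P[z==0]=np.nan; return P
E
python3 - <<'E'
from h import *
for n in('top','side'):
    c=cam(n); save(c,n+'0.png'); print(n,-c['R'].T@c['t'],c['K'][0][0])
    np.savez(n+'0.npz',**{k:c[k] for k in('frame','z_map','K','R','t')})
o=env.get_obs(); print(o['tool_pos'],o['tool_rot'],o['force'],o['grip_width'],env.grip_point_offset)
E
```

```text
pics
top [ 0.31712397 -0.03950235  1.28114663] 523.8576311177292
side [0.2123413  0.65440221 1.08647233] 581.4742908858221
[0.27242185 0.58960359 0.22156564] [-1.79900394e+02  3.16220236e-03  1.55205401e+02] [-0.22023537  0.1841994  -0.51652628] 0.08729831962280137 0.0187
```

View pics/top0.png

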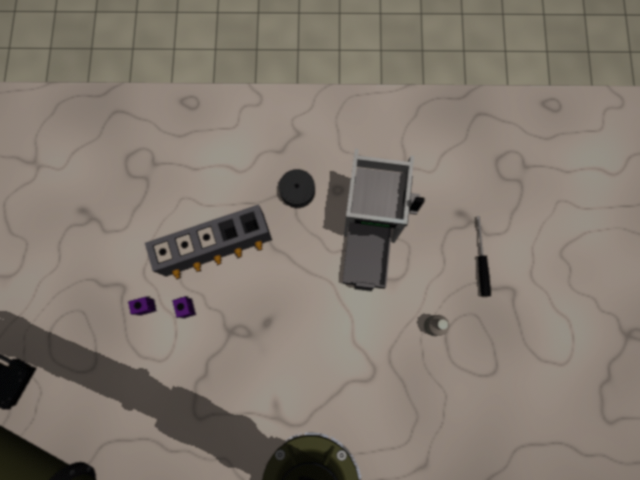

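View pics/side0.png

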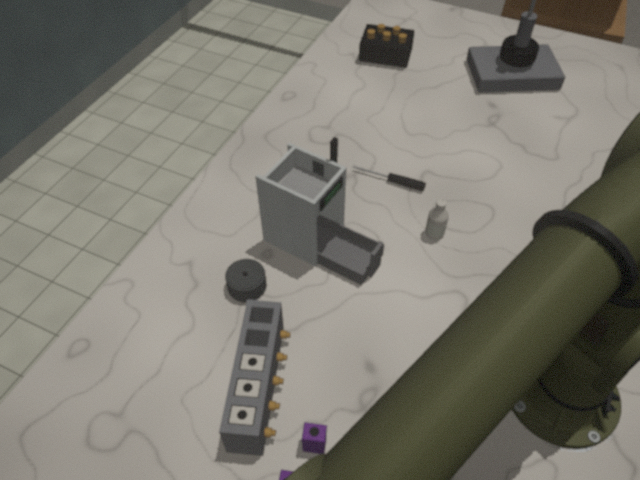

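Top view: the white cartridges in the manifold have their dots at (163,252), (184,244) and (207,237). The two right-hand bays at (228,229) and (249,222) are empty. What could be mistaken for a cartridge: the purple boxes at (142,305) and (183,307), both look-alikes to leave alone, and in the side view the dark block at (386,45). I choose the three white heads, which are bays 4, 3 and 2 because +y is left in the image. The hopper is at (380,190), the tray at (366,258), the bolt handle at (417,203), the weights at (296,188) and the bottle at (434,325).

```bash
cat > m.py <<'E'
from h import *
def rect(P,m):
    q=P[m][:,:2].astype(np.float32); r=cv2.minAreaRect(q*1000); return np.round(r[0],1),np.round(r[1],1),round(r[2],2)
C={n:dict(np.load(n+'0.npz')) for n in('top','side')}
cv2.imwrite('pics/crop.png',cv2.resize(C['top']['frame'][190:330,120:300,::-1],None,fx=4,fy=4,interpolation=cv2.INTER_CUBIC))
for n,c in C.items():
    P=cloud(c); z=P[...,2]; x,y=P[...,0],P[...,1]
    print(n,'hopper rim',rect(P,(abs(z-.215)<.006)&(x>.4)&(abs(y+.17)<.15)))
    print(' manifold top',rect(P,(abs(z-.1)<.005)&(x>.3)&(x<.75)&(y>.03)&(y<.5)))
    hsv=cv2.cvtColor(c['frame'],cv2.COLOR_RGB2HSV)
    w=((hsv[...,1]<70)&(hsv[...,2]>120)&(abs(z-.1)<.012)&(y>.03)&(y<.5)&(x>.3)&(x<.75)).astype(np.uint8)
    k,l,s,ce=cv2.connectedComponentsWithStats(w)
    for i in range(1,k):
        if s[i,4]>40:
            (u,v),_,_=cv2.minAreaRect(np.argwhere(l==i)[:,::-1].astype(np.float32)); print('  head',np.round((u,v),1),np.round(onz(c,u,v,.1),4),round(float(np.nanmedian(z[l==i])),4))
    m=(z>.235)&(z<.28)&(abs(y+.2)<.12)&(x>.4)&(x<.8)
    print(' handle',m.sum(),np.round(np.nanmedian(P[m],0),4),np.round(np.nanmax(P[m],0),4),np.round(np.nanmin(P[m],0),4))
    m=(abs(z-.04)<.006)&(abs(y+.1)<.12)&(x>.3)&(x<.6); print(' tray rim',m.sum(),rect(P,m))
    m=(z>.07)&(z<.1)&(abs(y+.1)<.12)&(x>.3)&(x<.5); print(' tab',m.sum(),rect(P,m) if m.sum()>3 else '', np.round(np.nanmean(P[m],0),4))
E
python3 m.py
```

```text
top hopper rim (array([ 640.3, -157.3]), array([151.2, 154.2]), 82.98)
 manifold top (array([551.7, 245.2]), array([ 72.3, 276.2]), 19.79)
  head [206.2 236.9] [0.5522 0.2452 0.1   ] 0.1002
  head [184.4 244.6] [0.534  0.2945 0.1   ] 0.1001
  head [162.6 251.7] [0.517  0.3434 0.1   ] 0.1005
 handle 89 [ 0.5968 -0.2191  0.2608] [ 0.6057 -0.2098  0.2681] [ 0.593  -0.2287  0.2353]
 tray rim 269 (array([ 517.9, -131.7]), array([126.8, 153. ]), 84.67)
 tab 95 (array([ 447. , -121.6]), array([43.6, 10.3]), 83.6) [ 0.4466 -0.1214  0.0839]
side hopper rim (array([ 643.3, -154.8]), array([152. , 153.3]), 82.68)
 manifold top (array([554.1, 245. ]), array([ 71. , 279.7]), 19.96)
  head [252.4 361.7] [0.5541 0.2448 0.1   ] 0.0996
  head [247.4 387.6] [0.5362 0.294  0.1   ] 0.0999
  head [241.6 414.8] [0.5196 0.3432 0.1   ] 0.0996
 handle 110 [ 0.6    -0.2142  0.2539] [ 0.6083 -0.2062  0.2655] [ 0.5948 -0.2302  0.2351]
 tray rim 438 (array([ 522. , -133.9]), array([127.7, 159.1]), 87.85)
 tab 112 (array([ 448.6, -120.8]), array([46.8, 10.6]), 84.71) [ 0.448  -0.1177  0.0819]
```

View pics/crop.png

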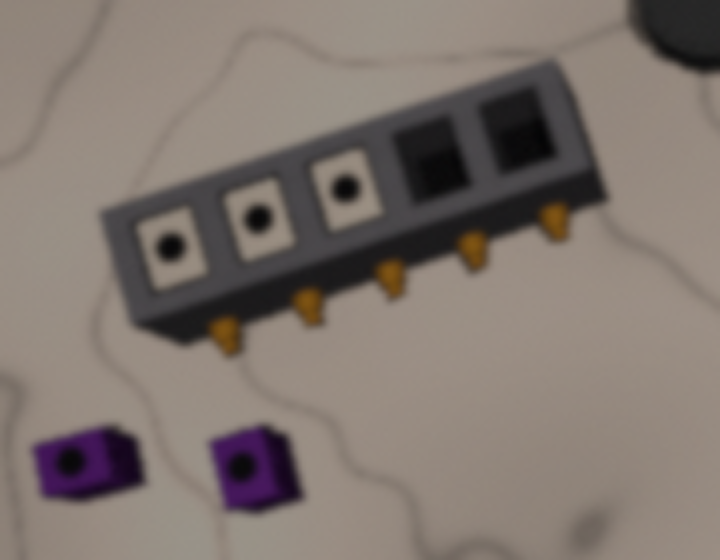

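The crop confirms the choice: white heads in bays 4, 3 and 2 at crop pixels (171,247), (258,219) and (346,188). Bays 1 and 0 are empty and the purple boxes are separate. Next I refine the hopper pose and work out the first move.

```bash
cat > go.py <<'E'
# usage: go.py x y z yaw n  -> constant row to be repeated n times
import sys
from h import *
x,y,z,yaw,n=map(float,sys.argv[1:6]); n=int(n)
o=env.get_obs(); p=np.array(o['tool_pos']); R0=R.from_euler('xyz',o['tool_rot'],degrees=True)
rel=R0.inv()*R.from_euler('xyz',[180,0,yaw],degrees=True); t=R0.inv().apply(np.array([x,y,z])-p)
w=rel.as_rotvec()/n; S=sum(R.from_rotvec(w*k).as_matrix() for k in range(n)); d=np.linalg.solve(S,t)
print('row x%d'%n,np.round(d/.08,3).tolist(),np.round(w/np.pi,4).tolist(),'tot mm',np.round(t*1000,1),'speed mm/row',round(np.linalg.norm(d)*1000,1))
E
cat > m2.py <<'E'
from h import *
C={n:dict(np.load(n+'0.npz')) for n in('top','side')}
for n,c in C.items():
    P=cloud(c); z=P[...,2]; x,y=P[...,0],P[...,1]
    m=((abs(z-.215)<.006)&(x>.4)&(abs(y+.17)<.15)).astype(np.uint8)
    for a in(-6,-7,-8):
        r=np.radians(a); e=np.array([np.cos(r),np.sin(r)]); f=np.array([-e[1],e[0]])
        q=P[m>0][:,:2]; X=q@e;Y=q@f
        hx,_=np.histogram(X,np.arange(.5,.85,.008)); 
        print(n,a,'x',np.round(np.percentile(X,[.5,3,97,99.5]),4),'y',np.round(np.percentile(Y,[.5,3,10,97,99.5]),4))
    k,l,s,ce=cv2.connectedComponentsWithStats(cv2.morphologyEx(m,cv2.MORPH_CLOSE,np.ones((3,3))))
    print(s[1:])
    cv2.imwrite('pics/rim_%s.png'%n,cv2.resize(cv2.bitwise_and(c['frame'],c['frame'],mask=None)[130:310,(320 if n=='top' else 230):(460 if n=='top' else 410),::-1],None,fx=4,fy=4))
E
python3 m2.py; python3 go.py .518 .343 .18 109.7 6
cd pics; python3 -c "
import cv2;cv2.imwrite('rim.png',cv2.imread('rim_top.png')[:600])"
```

```text
top -6 x [0.5787 0.5798 0.7215 0.7286] y [-0.1561 -0.1418 -0.1392 -0.0149 -0.0136]
top -7 x [0.5804 0.5811 0.7232 0.7301] y [-0.1454 -0.1301 -0.1279 -0.0035 -0.0027]
top -8 x [0.5812 0.5822 0.7243 0.7314] y [-0.1346 -0.1188 -0.1165  0.0079  0.0093]
[[ 347  149   74   76 1048]]
side -6 x [0.58   0.5815 0.7245 0.7312] y [-0.1564 -0.1442 -0.1385 -0.0124 -0.0107]
side -7 x [0.5819 0.5827 0.7254 0.7328] y [-0.1457 -0.1323 -0.127  -0.001   0.0005]
side -8 x [0.5825 0.5837 0.7262 0.7339] y [-0.1348 -0.1211 -0.1155  0.0109  0.0121]
[[ 255  143   92   63 1052]]
row x6 [-0.744, -0.018, 0.087] [-0.0001, 0.0, 0.0421] tot mm [-326.4 -120.8   41.8] speed mm/row 59.9
```

View pics/rim.png

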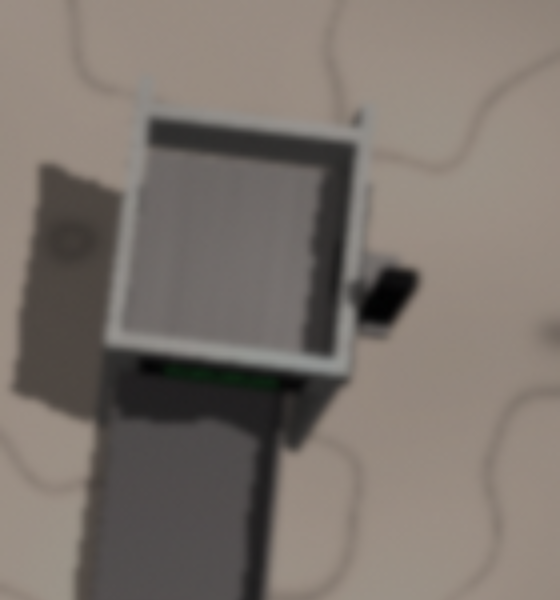

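Rim crop: the inner corners are at (148,118), (360,130), (335,358) and (122,335), and the handle is at (390,295). That puts the hopper at about (0.637, -0.145) with yaw -7°. Next: move over bay 4.

```bash
python3 -m creep '{"translation":[[-0.744,-0.018,0.087],[-0.744,-0.018,0.087],[-0.744,-0.018,0.087],[-0.744,-0.018,0.087],[-0.744,-0.018,0.087]],"turn":[[0,0,0.0421],[0,0,0.0421],[0,0,0.0421],[0,0,0.0421],[0,0,0.0421]],"grip":[0,0,0,0,0]}' 30
python3 -m creep '{"translation":[[-0.744,-0.018,0.087],[0,0,0],[0,0,0]],"turn":[[0,0,0.0421],[0,0,0],[0,0,0]],"grip":[0,0,0]}'
python3 go.py .518 .343 .115 109.7 3; python3 -c "
from h import *
c=cam('top');print(onz(c,380.3,188.8,.215))"
```

```text
time_s: 0.72
tool_pos: [0.4934, 0.3951, 0.1869]
tool_rot: [-180.0, 0.0, 117.0]
force: [0.4, -0.5, 1.4]
grip_width: 0.0449
grasp_force: 0.0
time_s: 1.1
tool_pos: [0.5178, 0.3437, 0.1805]
tool_rot: [-180.0, -0.0, 109.8]
force: [-0.1, 1.6, -0.6]
grip_width: 0.015
grasp_force: 0.0
row x3 [-0.003, -0.0, 0.273] [-0.0001, -0.0001, 0.0001] tot mm [-0.7 -0.  65.5] speed mm/row 21.8
[ 0.63595191 -0.14528771  0.215     ]
```

```bash
python3 -m creep '{"translation":[[0,0,0.28],[0,0,0.28],[0,0,0.28],[0,0,0.06]],"turn":[[0,0,0],[0,0,0],[0,0,0],[0,0,0]],"grip":[0,0,0,0]}'
python3 -m creep '{"translation":[[0,0,0.1],[0,0,0.06],[0,0,0]],"turn":[[0,0,0],[0,0,0],[0,0,0]],"grip":[0,0,0]}'
```

```text
time_s: 1.65
tool_pos: [0.5161, 0.3447, 0.107]
tool_rot: [-179.8, 0.0, 109.9]
force: [-0.1, 0.4, 1.1]
grip_width: 0.0003
grasp_force: 0.0
time_s: 2.02
tool_pos: [0.5187, 0.3448, 0.098]
tool_rot: [179.9, -0.1, 109.8]
force: [-2.4, 1.4, 5.8]
grip_width: 0.0005
grasp_force: 3.1
```

```bash
python3 -m creep '{"translation":[[0,0,0.035],[0,0,0]],"turn":[[0,0,0],[0,0,0]],"grip":[0,0]}'
python3 -m creep '{"translation":[[0,0,0.025],[0,0,0]],"turn":[[0,0,0],[0,0,0]],"grip":[0,0]}'
```

```text
time_s: 2.28
tool_pos: [0.5187, 0.3449, 0.0957]
tool_rot: [179.9, -0.1, 109.8]
force: [-2.5, -0.5, 6.8]
grip_width: 0.0003
grasp_force: 3.3
time_s: 2.52
tool_pos: [0.5187, 0.3449, 0.0937]
tool_rot: [179.8, -0.1, 109.8]
force: [-3.0, -0.0, 7.8]
grip_width: 0.0003
grasp_force: 3.5
```

```bash
python3 -m creep '{"translation":[[0,0,0.02],[0,0,0]],"turn":[[0,0,0],[0,0,0]],"grip":[0,0]}'
python3 -m creep '{"translation":[[0,0,-0.3],[0,0,-0.4],[0,0,-0.3],[0,0,0],[0,0,0]],"turn":[[0,0,0],[0,0,0],[0,0,0],[0,0,0],[0,0,0]],"grip":[0,0,0,0,0]}'
python3 - <<'E'
from h import *
c=cam('side'); save(c,'s1.png',(180,290,340,470),3)
P=cloud(c); z=P[...,2]; hsv=cv2.cvtColor(c['frame'],cv2.COLOR_RGB2HSV)
m=(hsv[...,1]<70)&(hsv[...,2]>120)&(z>.115)&(z<.14)&(abs(P[...,0]-.52)<.05)&(abs(P[...,1]-.34)<.05)
print(m.sum(),np.nanmedian(P[m],0) if m.any() else '')
E
python3 go.py .535 .294 .16 109.7 2
```

```text
time_s: 2.78
tool_pos: [0.5194, 0.3452, 0.0937]
tool_rot: [179.7, -0.2, 109.8]
force: [-3.1, -1.1, 12.5]
grip_width: 0.0009
grasp_force: 6.6
time_s: 3.4
tool_pos: [0.5179, 0.3432, 0.1689]
tool_rot: [-180.0, 0.0, 109.7]
force: [1.6, -1.0, 0.1]
grip_width: 0.0004
grasp_force: 0.0
57 [0.50636571 0.33444071 0.12770862]
row x2 [-0.325, -0.001, 0.053] [-0.0003, 0.0001, 0.0001] tot mm [-52.   -0.2   8.4] speed mm/row 26.3
```

View pics/s1.png

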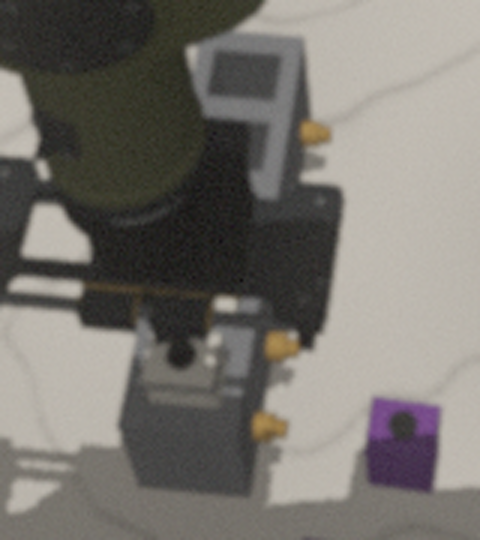

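The side view shows bay 4's cartridge popped up, head at crop (180,375) and z = 0.128. Next I push bays 3 and 2 the same way.

```bash
python3 -m creep '{"translation":[[-0.325,0,0],[-0.325,0,0],[0,0,0.4],[0,0,0.3],[0,0,0.1]],"turn":[[0,0,0],[0,0,0],[0,0,0],[0,0,0],[0,0,0]],"grip":[0,0,0,0,0]}'
python3 -m creep '{"translation":[[0,0,0.1],[0,0,0.05],[0,0,0.05],[0,0,0],[0,0,0]],"turn":[[0,0,0],[0,0,0],[0,0,0],[0,0,0],[0,0,0]],"grip":[0,0,0,0,0]}'
python3 -m creep '{"translation":[[0,0,-0.3],[0,0,-0.4],[0,0,-0.3],[0,0,0],[0,0,0]],"turn":[[0,0,0],[0,0,0],[0,0,0],[0,0,0],[0,0,0]],"grip":[0,0,0,0,0]}'
python3 go.py .5535 .245 .169 109.7 2
```

```text
time_s: 4.08
tool_pos: [0.5342, 0.2934, 0.1027]
tool_rot: [-179.7, 0.1, 109.7]
force: [0.1, 0.6, -0.5]
grip_width: 0.0004
grasp_force: 0.0
time_s: 4.7
tool_pos: [0.5371, 0.2951, 0.0939]
tool_rot: [179.8, -0.1, 109.7]
force: [-5.7, -3.5, 16.4]
grip_width: 0.0002
grasp_force: 8.2
time_s: 5.32
tool_pos: [0.5356, 0.2943, 0.169]
tool_rot: [-180.0, 0.0, 109.7]
force: [-0.3, 0.3, -1.4]
grip_width: 0.0005
grasp_force: 0.0
row x2 [-0.328, 0.001, 0.0] [-0.0001, 0.0, 0.0001] tot mm [-52.5   0.2   0. ] speed mm/row 26.2
```

```bash
python3 -m creep '{"translation":[[-0.33,0,0],[-0.33,0,0],[0,0,0.4],[0,0,0.3],[0,0,0.1]],"turn":[[0,0,0],[0,0,0],[0,0,0],[0,0,0],[0,0,0]],"grip":[0,0,0,0,0]}'
python3 -m creep '{"translation":[[0,0,0.1],[0,0,0.05],[0,0,0.05],[0,0,0],[0,0,0]],"turn":[[0,0,0],[0,0,0],[0,0,0],[0,0,0],[0,0,0]],"grip":[0,0,0,0,0]}'
python3 -m creep '{"translation":[[0,0,-0.3],[0,0,-0.4],[0,0,-0.3],[0,0,0],[0,0,0]],"turn":[[0,0,0],[0,0,0],[0,0,0],[0,0,0],[0,0,0]],"grip":[0.7,0.7,0.7,0.7,0.7]}'
python3 - <<'E'
from h import *
c=cam('top'); save(c,'t1.png',(120,180,300,330),4)
P=cloud(c); z=P[...,2]; 
for x,y in((.518,.343),(.535,.294),(.5535,.245)):
    m=(abs(P[...,0]-x)<.012)&(abs(P[...,1]-y)<.012); print(m.sum(),np.nanmedian(z[m]))
E
python3 go.py .5535 .245 .106 109.7 3
```

```text
time_s: 5.95
tool_pos: [0.5519, 0.2438, 0.1026]
tool_rot: [-179.7, 0.0, 109.7]
force: [-1.0, 0.1, 0.2]
grip_width: 0.0006
grasp_force: 0.0
time_s: 6.58
tool_pos: [0.5547, 0.2451, 0.0938]
tool_rot: [179.8, -0.1, 109.7]
force: [-5.9, -2.5, 17.8]
grip_width: 0.0001
grasp_force: 8.6
time_s: 7.2
tool_pos: [0.5534, 0.2447, 0.169]
tool_rot: [-180.0, 0.0, 109.7]
force: [0.4, 0.8, -0.0]
grip_width: 0.0427
grasp_force: 0.0
0 nan
25 0.5807377762043113
266 0.5777631108665989
row x3 [0.001, 0.003, 0.261] [-0.0002, 0.0, 0.0001] tot mm [ 0.4  0.7 62.5] speed mm/row 20.8
  return np.nanmean(a, axis, out=out, keepdims=keepdims)
```

```bash
python3 -m creep '{"translation":[[0,0,0],[0,0,0],[0,0,0.26],[0,0,0.26],[0,0,0.26]],"turn":[[0,0,0],[0,0,0],[0,0,0],[0,0,0],[0,0,0]],"grip":[0.7,0.7,0.7,0.7,0.7]}'
python3 -m creep '{"translation":[[0,0,0],[0,0,0],[0,0,0],[0,0,0],[0,0,0]],"turn":[[0,0,0],[0,0,0],[0,0,0],[0,0,0],[0,0,0]],"grip":[0.7,0,0,0,0]}' 35
python3 -m creep '{"translation":[[0,0,0],[0,0,-0.2],[0,0,-0.4],[0,0,-0.6],[0,0,-0.6]],"turn":[[0,0,0],[0,0,0],[0,0,0],[0,0,0],[0,0,0]],"grip":[0,0,0,0,0]}'
python3 -m creep '{"translation":[[0,0,-0.4],[0,0,0]],"turn":[[0,0,0],[0,0,0]],"grip":[0,0]}'
python3 - <<'E'
import numpy as np
a=np.radians(-7)
for y in(-.036,0,.036): print(y,[round(float(v),4) for v in (.6363-np.sin(a)*y, -.145+np.cos(a)*y)])
E
python3 go.py .632 -.1807 .29 83 9
```

```text
time_s: 7.88
tool_pos: [0.5536, 0.2447, 0.1063]
tool_rot: [-180.0, 0.0, 109.7]
force: [-0.3, 0.3, 0.5]
grip_width: 0.061
grasp_force: 0.0
time_s: 8.5
tool_pos: [0.5543, 0.245, 0.1081]
tool_rot: [179.9, -0.0, 109.7]
force: [0.6, 0.2, 1.5]
grip_width: 0.0419
grasp_force: 35.0
time_s: 9.12
tool_pos: [0.553, 0.2443, 0.2531]
tool_rot: [-179.9, 0.0, 109.7]
force: [0.2, 0.0, -0.5]
grip_width: 0.0413
grasp_force: 35.0
time_s: 9.38
tool_pos: [0.5547, 0.245, 0.287]
tool_rot: [179.7, -0.1, 109.7]
force: [-0.3, -0.7, -1.1]
grip_width: 0.0418
grasp_force: 35.0
-0.036 [0.6319, -0.1807]
0 [0.6363, -0.145]
0.036 [0.6407, -0.1093]
row x9 [-0.606, 0.026, -0.005] [0.0002, -0.0001, 0.0165] tot mm [-426.8  -70.9   -3.8] speed mm/row 48.5
```

```bash
python3 -m creep '{"translation":[[-0.606,0.026,-0.01],[-0.606,0.026,0],[-0.606,0.026,0],[-0.606,0.026,0],[-0.606,0.026,0]],"turn":[[0,0,0.0165],[0,0,0.0165],[0,0,0.0165],[0,0,0.0165],[0,0,0.0165]],"grip":[0,0,0,0,0]}'
python3 -m creep '{"translation":[[-0.606,0.026,0],[-0.606,0.026,0],[-0.606,0.026,0],[-0.606,0.026,0],[0,0,0]],"turn":[[0,0,0.0165],[0,0,0.0165],[0,0,0.0165],[0,0,0.0165],[0,0,0]],"grip":[0,0,0,0,0]}'
python3 go.py .632 -.1807 .214 83 4
python3 - <<'E'
from h import *
c=cam('side'); save(c,'s2.png',(200,100,440,300),3)
E
```

```text
time_s: 10.0
tool_pos: [0.6205, 0.0109, 0.2823]
tool_rot: [-179.8, -0.0, 94.8]
force: [-0.3, -0.2, -1.0]
grip_width: 0.0416
grasp_force: 35.0
time_s: 10.62
tool_pos: [0.6284, -0.1876, 0.2825]
tool_rot: [-179.8, 0.2, 82.5]
force: [0.9, -0.5, -1.1]
grip_width: 0.0421
grasp_force: 35.0
row x4 [0.023, 0.009, 0.214] [-0.0003, 0.0003, -0.0008] tot mm [ 7.5  2.9 68.4] speed mm/row 17.2
```

View pics/s2.png

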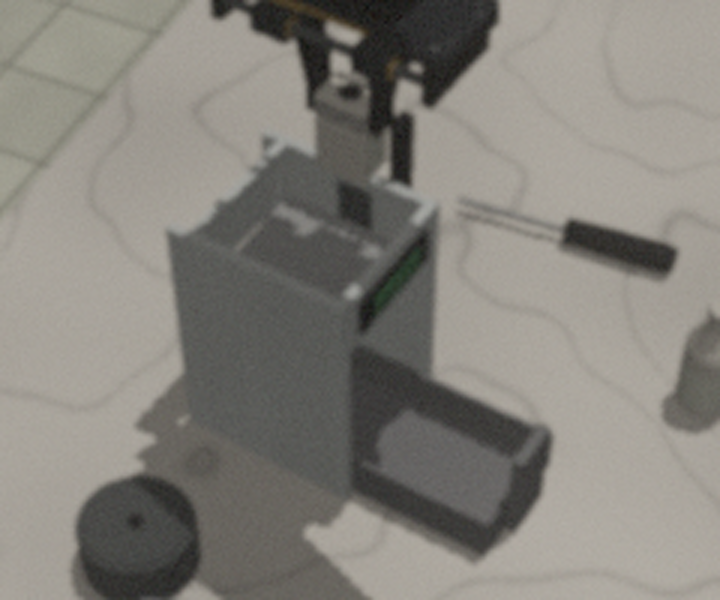

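The cartridge hangs over the hopper at crop (350,130), clear of the handle at (403,150). Next I correct about 8 mm in x and lower it.

```bash
python3 -m creep '{"translation":[[0.1,0.036,0],[0,0,0.2],[0,0,0.25],[0,0,0.25],[0,0,0.1]],"turn":[[0,0,0],[0,0,0],[0,0,0],[0,0,0],[0,0,0]],"grip":[0,0,0,0,0]}'
python3 -m creep '{"translation":[[0,0,0],[0,0,0]],"turn":[[0,0,0],[0,0,0]],"grip":[0,0]}'
```

```text
time_s: 11.3
tool_pos: [0.6339, -0.1731, 0.2174]
tool_rot: [-179.8, -0.0, 83.0]
force: [0.0, 0.1, -1.3]
grip_width: 0.0419
grasp_force: 35.0
time_s: 11.55
tool_pos: [0.6354, -0.1739, 0.2208]
tool_rot: [179.9, 0.0, 83.0]
force: [0.4, -0.2, -0.7]
grip_width: 0.0415
grasp_force: 35.0
```

```bash
python3 -m creep '{"translation":[[-0.08,0,0],[0,0,0.06],[0,0,0.06],[0,0,0],[0,0,0]],"turn":[[0,0,0],[0,0,0],[0,0,0],[0,0,0],[0,0,0]],"grip":[0,0,0,0,0]}'
python3 -m creep '{"translation":[[0,0,0],[0,0,0],[0,0,0],[0,0,0],[0,0,0]],"turn":[[0,0,0],[0,0,0],[0,0,0],[0,0,0],[0,0,0]],"grip":[0.66,0.66,0.66,0.66,0.66]}'
python3 -m creep '{"translation":[[0,0,-0.3],[0,0,-0.5],[0,0,-0.3],[0,0,0],[0,0,0]],"turn":[[0,0,0],[0,0,0],[0,0,0],[0,0,0],[0,0,0]],"grip":[0.66,0.66,0.66,0.66,0.66]}'
python3 go.py .535 .294 .25 109.7 10
```

```text
time_s: 12.18
tool_pos: [0.6343, -0.1801, 0.2109]
tool_rot: [180.0, 0.0, 83.0]
force: [-0.9, -0.9, 3.7]
grip_width: 0.0417
grasp_force: 35.0
time_s: 12.8
tool_pos: [0.6342, -0.1799, 0.2103]
tool_rot: [-180.0, -0.0, 83.0]
force: [0.5, -0.3, -0.2]
grip_width: 0.0574
grasp_force: 0.0
time_s: 13.42
tool_pos: [0.6338, -0.1797, 0.2971]
tool_rot: [-179.9, -0.0, 83.0]
force: [0.0, -0.2, -0.4]
grip_width: 0.0574
grasp_force: 0.0
row x10 [0.606, -0.072, 0.059] [-0.0, -0.0, -0.0148] tot mm [ 458.1 -155.6   47.5] speed mm/row 49.1
```

```bash
python3 -m creep '{"translation":[[0.606,-0.072,0],[0.606,-0.072,0.03],[0.606,-0.072,0.08],[0.606,-0.072,0.08],[0.606,-0.072,0.08]],"turn":[[0,0,-0.0148],[0,0,-0.0148],[0,0,-0.0148],[0,0,-0.0148],[0,0,-0.0148]],"grip":[0.7,0.7,0.7,0.7,0.7]}'
python3 -m creep '{"translation":[[0.606,-0.072,0.08],[0.606,-0.072,0.08],[0.606,-0.072,0.08],[0.606,-0.072,0.08],[0.606,-0.072,0]],"turn":[[0,0,-0.0148],[0,0,-0.0148],[0,0,-0.0148],[0,0,-0.0148],[0,0,-0.0148]],"grip":[0.7,0.7,0.7,0.7,0.7]}'
python3 -m creep '{"translation":[[0,0,0],[0,0,0],[0,0,0]],"turn":[[0,0,0],[0,0,0],[0,0,0]],"grip":[0.7,0.7,0.7]}'
python3 go.py .535 .294 .106 109.7 4
```

```text
time_s: 14.05
tool_pos: [0.6114, 0.0644, 0.2747]
tool_rot: [-179.8, 0.0, 96.4]
force: [0.8, -0.1, -0.2]
grip_width: 0.0608
grasp_force: 0.0
time_s: 14.68
tool_pos: [0.5337, 0.2948, 0.2486]
tool_rot: [-179.8, 0.0, 109.7]
force: [0.8, -0.6, 0.3]
grip_width: 0.0612
grasp_force: 0.0
time_s: 15.05
tool_pos: [0.5362, 0.2919, 0.2507]
tool_rot: [-180.0, 0.1, 109.5]
force: [0.3, -0.3, 0.1]
grip_width: 0.0609
grasp_force: 0.0
row x4 [0.008, -0.001, 0.452] [-0.0001, 0.0001, -0.0003] tot mm [  2.5  -0.3 144.7] speed mm/row 36.2
```

```bash
python3 -m creep '{"translation":[[0.03,0,0.45],[0,0,0.45],[0,0,0.45],[0,0,0.3],[0,0,0.15]],"turn":[[0,0,0],[0,0,0],[0,0,0],[0,0,0],[0,0,0]],"grip":[0.7,0.7,0.7,0.7,0.7]}'
python3 -m creep '{"translation":[[0,0,0],[0,0,0],[0,0,0],[0,0,0],[0,0,0]],"turn":[[0,0,0],[0,0,0],[0,0,0],[0,0,0],[0,0,0]],"grip":[0.7,0,0,0,0]}' 35
python3 -m creep '{"translation":[[0,0,-0.1],[0,0,-0.3],[0,0,-0.6],[0,0,-0.6],[0,0,-0.6]],"turn":[[0,0,0],[0,0,0],[0,0,0],[0,0,0],[0,0,0]],"grip":[0,0,0,0,0]}'
python3 -m creep '{"translation":[[0,0,-0.1],[0,0,0]],"turn":[[0,0,0],[0,0,0]],"grip":[0,0]}'
python3 go.py .6363 -.145 .29 83 9
```

```text
time_s: 15.68
tool_pos: [0.5347, 0.2942, 0.1057]
tool_rot: [-179.9, 0.1, 109.5]
force: [0.1, -0.7, -0.0]
grip_width: 0.0611
grasp_force: 0.0
time_s: 16.3
tool_pos: [0.5352, 0.2965, 0.1081]
tool_rot: [179.9, -0.0, 109.7]
force: [0.5, 0.9, 1.9]
grip_width: 0.0418
grasp_force: 35.0
time_s: 16.92
tool_pos: [0.5343, 0.2958, 0.285]
tool_rot: [-180.0, 0.0, 109.6]
force: [0.7, 0.7, -0.5]
grip_width: 0.0415
grasp_force: 35.0
time_s: 17.18
tool_pos: [0.5347, 0.296, 0.2914]
tool_rot: [180.0, -0.0, 109.6]
force: [0.3, 0.0, -1.3]
grip_width: 0.0417
grasp_force: 35.0
row x9 [-0.632, 0.057, 0.002] [0.0, -0.0, 0.0164] tot mm [-449.5  -52.6    1.3] speed mm/row 50.7
```

```bash
python3 -m creep '{"translation":[[-0.632,0.057,0],[-0.632,0.057,0],[-0.632,0.057,0],[-0.632,0.057,0],[-0.632,0.057,0]],"turn":[[0,0,0.0164],[0,0,0.0164],[0,0,0.0164],[0,0,0.0164],[0,0,0.0164]],"grip":[0,0,0,0,0]}'
python3 -m creep '{"translation":[[-0.632,0.057,0],[-0.632,0.057,0],[-0.632,0.057,0],[-0.55,0.057,0],[0,0,0]],"turn":[[0,0,0.0164],[0,0,0.0164],[0,0,0.0164],[0,0,0.0164],[0,0,0]],"grip":[0,0,0,0,0]}'
python3 -m creep '{"translation":[[0,0,0],[0,0,0]],"turn":[[0,0,0],[0,0,0]],"grip":[0,0]}'
python3 go.py .6363 -.145 .22 83 3
python3 - <<'E'
from h import *
c=cam('side'); save(c,'s3.png',(230,100,390,240),4)
E
```

```text
time_s: 17.8
tool_pos: [0.6159, 0.055, 0.2887]
tool_rot: [-179.8, 0.0, 94.8]
force: [0.7, 0.3, -1.2]
grip_width: 0.0416
grasp_force: 35.0
time_s: 18.42
tool_pos: [0.6348, -0.1446, 0.2889]
tool_rot: [-179.8, 0.2, 82.6]
force: [0.9, -0.0, -0.4]
grip_width: 0.0419
grasp_force: 35.0
time_s: 18.68
tool_pos: [0.637, -0.1364, 0.2902]
tool_rot: [-179.9, -0.1, 83.3]
force: [-0.1, 0.2, -0.3]
grip_width: 0.0417
grasp_force: 35.0
row x3 [-0.036, 0.002, 0.293] [-0.0002, -0.0001, 0.0005] tot mm [-8.7  0.4 70.2] speed mm/row 23.6
```

View pics/s3.png

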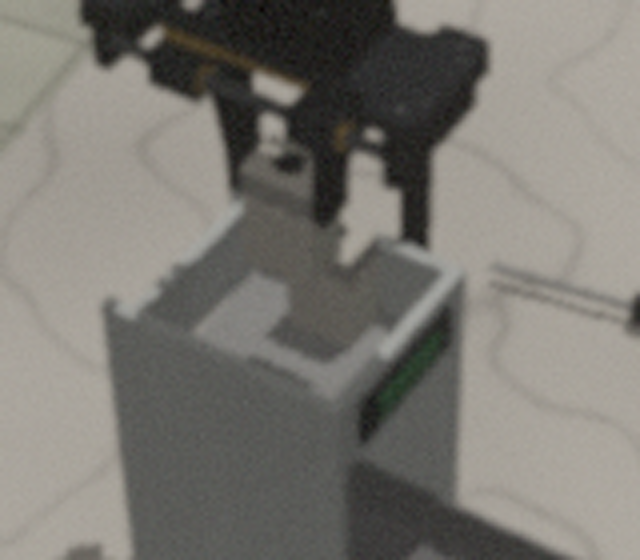

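The first cartridge stands upright against the right side, head near crop (370,210). The second hangs at (285,180). Next I shift 7 mm and lower it.

```bash
python3 -m creep '{"translation":[[-0.09,0,0],[0,0,0.2],[0,0,0.25],[0,0,0.25],[0,0,0.15]],"turn":[[0,0,0],[0,0,0],[0,0,0],[0,0,0],[0,0,0]],"grip":[0,0,0,0,0]}'
python3 -m creep '{"translation":[[0,0,0.06],[0,0,0.06],[0,0,0.03],[0,0,0],[0,0,0]],"turn":[[0,0,0],[0,0,0],[0,0,0],[0,0,0],[0,0,0]],"grip":[0,0,0,0,0]}'
```

```text
time_s: 19.35
tool_pos: [0.639, -0.1389, 0.2264]
tool_rot: [179.7, -0.5, 83.4]
force: [0.6, 10.0, 12.8]
grip_width: 0.0416
grasp_force: 35.0
time_s: 19.98
tool_pos: [0.6383, -0.1389, 0.2118]
tool_rot: [179.8, -0.5, 83.4]
force: [1.4, 9.0, 5.1]
grip_width: 0.0414
grasp_force: 35.0
```

```bash
python3 -m creep '{"translation":[[0.05,0,0],[0,0,0],[0,0,0]],"turn":[[0,0,0],[0,0,0],[0,0,0]],"grip":[0,0,0]}'
python3 - <<'E'
from h import *
c=cam('side'); save(c,'s4.png',(230,100,390,240),4)
E
```

```text
time_s: 20.35
tool_pos: [0.6376, -0.1387, 0.211]
tool_rot: [179.9, -0.2, 83.2]
force: [2.3, 6.3, 1.3]
grip_width: 0.0419
grasp_force: 35.0
```

View pics/s4.png

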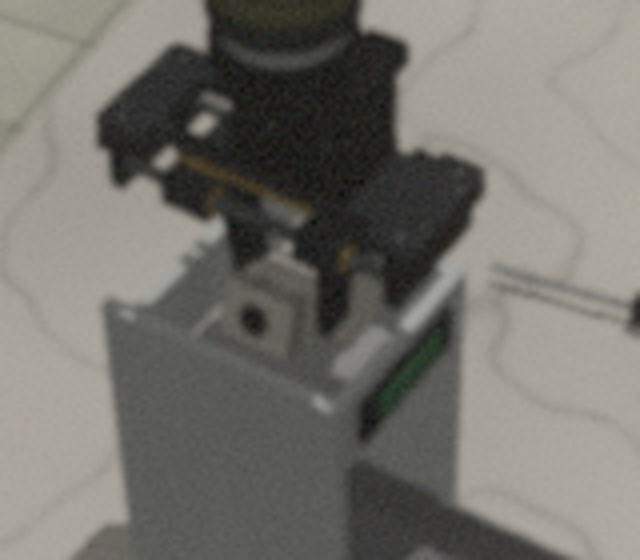

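Unclear: a head with its dot faces the camera at (252,318), below the pads. I check the wrist and top views.

```bash
python3 - <<'E'
from h import *
c=cam('wrist'); t=cam('side')
P=cloud(t); 
for u,v in((252,318),(270,330),(240,340),(290,270),(300,345),(265,290),(360,350)):
    print((u,v),np.round(P[100+v//4,230+u//4],3))
cv2.imwrite('pics/w1.png',c['frame'][:,:,::-1])
E
```

```text
(252, 318) [ 0.641 -0.102  0.233]
(270, 330) [ 0.632 -0.102  0.229]
(240, 340) [ 0.648 -0.101  0.213]
(290, 270) [ 0.639 -0.14   0.235]
(300, 345) [ 0.619 -0.113  0.212]
(265, 290) [ 0.64  -0.114  0.244]
(360, 350) [ 0.61  -0.167  0.163]
```

View pics/w1.png

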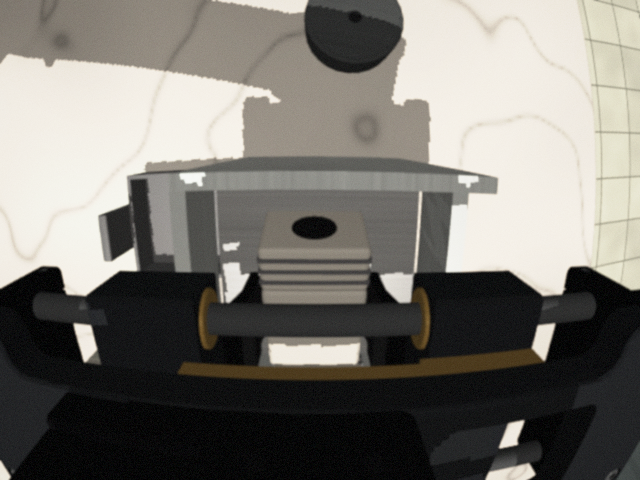

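The held cartridge has tilted in the grip. Its head now points to +y, with the dot at wrist pixel (314,228). I lift, raise the grip a little off the pile and look at cartridge 1.

```bash
python3 -m creep '{"translation":[[0,0,-0.3],[0,0,-0.5],[0,0,-0.4],[0,0,0],[0,0,0]],"turn":[[0,0,0],[0,0,0],[0,0,0],[0,0,0],[0,0,0]],"grip":[0,0,0,0,0]}'
python3 - <<'E'
from h import *
t=cam('side'); save(t,'s5.png',(230,70,390,220),4)
P=cloud(t); a=np.radians(-7); q=(P[...,:2]-[.6363,-.145]); X=q@[np.cos(a),np.sin(a)];Y=q@[-np.sin(a),np.cos(a)]
m=(abs(X)<.058)&(abs(Y)<.054)&(P[...,2]>.17)&(P[...,2]<.25)
for x0 in np.arange(-.06,.06,.02):
    print([ (round(float(np.nanmax(P[...,2][m&(abs(X-x0-.01)<.01)&(abs(Y-y0-.01)<.01)])),3) if (m&(abs(X-x0-.01)<.01)&(abs(Y-y0-.01)<.01)).any() else 0) for y0 in np.arange(-.06,.06,.02)])
E
```

```text
time_s: 21.12
tool_pos: [0.6358, -0.1424, 0.3055]
tool_rot: [-179.9, 0.0, 83.0]
force: [-0.9, 0.5, -1.1]
grip_width: 0.0417
grasp_force: 35.0
[0.218, 0, 0.211, 0.213, 0, 0]
[0.231, 0.233, 0.231, 0, 0, 0]
[0.233, 0.234, 0.233, 0, 0, 0.211]
[0.233, 0.234, 0.232, 0, 0, 0]
[0.228, 0.231, 0.23, 0, 0, 0]
[0.203, 0.173, 0, 0, 0.177, 0]
```

View pics/s5.png

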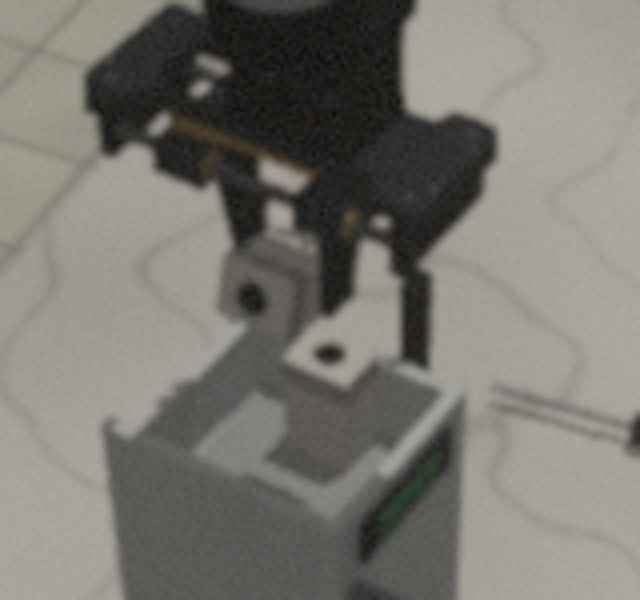

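Cartridge 1 stands upright, head at crop (330,352). The held one is pitched about 70–80°, head towards the camera at (250,297). Plan: loosen the grip and lower it at the left (+y) wall, so the rim levers it upright.

```bash
python3 - <<'E'
from h import *
t=cam('side')
P=cloud(t); a=np.radians(-7); q=(P[...,:2]-[.6363,-.145]); X=q@[np.cos(a),np.sin(a)];Y=q@[-np.sin(a),np.cos(a)];z=P[...,2]
m=(abs(X)<.05)&(abs(Y)<.054)&(z>.226)&(z<.239)
r=cv2.minAreaRect(np.stack([X[m],Y[m]],-1).astype(np.float32)*1000); print('head1',r)
m=(z>.26)&(z<.36)&(abs(X)<.024)&(Y>-.08)&(Y<.09)
for y0 in np.arange(-.08,.09,.01):
    k=m&(abs(Y-y0)<.005)
    if k.sum()>2: print(round(y0,2),k.sum(),np.round(np.nanpercentile(z[k],[2,50,98]),3))
l=lambda x,y:(.6363+x*np.cos(a)-y*np.sin(a),-.145+x*np.sin(a)+y*np.cos(a)); print(l(0,.039))
E
python3 go.py .641 -.1063 .26 83 2
```

```text
head1 ((0.8267593383789062, -31.101520538330078), (43.134315490722656, 36.076026916503906), 1.176779866218567)
-0.07 5 [0.261 0.262 0.264]
-0.02 7 [0.311 0.322 0.323]
-0.01 30 [0.323 0.325 0.334]
-0.0 71 [0.326 0.33  0.353]
0.01 115 [0.302 0.332 0.356]
0.02 79 [0.303 0.334 0.337]
0.03 107 [0.309 0.336 0.34 ]
0.04 246 [0.309 0.323 0.338]
(np.float64(0.6410529043928007), np.float64(-0.10629070008598843))
row x2 [0.225, 0.007, 0.282] [-0.0005, 0.0, 0.0001] tot mm [36.   1.1 45.1] speed mm/row 28.9
```

```bash
python3 -m creep '{"translation":[[0.225,0,0],[0.225,0,0],[0,0,0.3],[0,0,0.4],[0,0,0.2]],"turn":[[0,0,0],[0,0,0],[0,0,0],[0,0,0],[0,0,0]],"grip":[0,0,0,0,0]}' 14
python3 -m creep '{"translation":[[0,0,0.1],[0,0,0.1],[0,0,0]],"turn":[[0,0,0],[0,0,0],[0,0,0]],"grip":[0,0,0]}'
python3 go.py .641 -.1063 .2 83 2
```

```text
time_s: 21.85
tool_pos: [0.6404, -0.1038, 0.2331]
tool_rot: [-179.8, -0.0, 83.2]
force: [0.1, 0.5, -1.6]
grip_width: 0.0421
grasp_force: 14.0
time_s: 22.22
tool_pos: [0.6412, -0.1061, 0.2196]
tool_rot: [180.0, -0.0, 83.1]
force: [-0.2, 0.9, -0.4]
grip_width: 0.042
grasp_force: 14.0
row x2 [-0.001, -0.001, 0.122] [0.0001, -0.0, 0.0002] tot mm [-0.2 -0.2 19.6] speed mm/row 9.8
```

```bash
python3 -m creep '{"translation":[[0,0,0.1],[0,0,0.05],[0,0,0]],"turn":[[0,0,0],[0,0,0],[0,0,0]],"grip":[0,0,0]}'
python3 -m creep '{"translation":[[0,0,0.06],[0,0,0.06],[0,0,0]],"turn":[[0,0,0],[0,0,0],[0,0,0]],"grip":[0,0,0]}'
python3 - <<'E'
from h import *
t=cam('side'); save(t,'s6.png',(230,70,390,220),4)
E
```

```text
time_s: 22.6
tool_pos: [0.6415, -0.1082, 0.2096]
tool_rot: [179.8, 0.1, 83.0]
force: [-2.0, -2.3, 5.6]
grip_width: 0.0417
grasp_force: 14.0
time_s: 22.98
tool_pos: [0.642, -0.1088, 0.2007]
tool_rot: [179.7, 0.1, 83.0]
force: [-1.5, -3.4, 7.4]
grip_width: 0.0418
grasp_force: 14.0
```

View pics/s6.png

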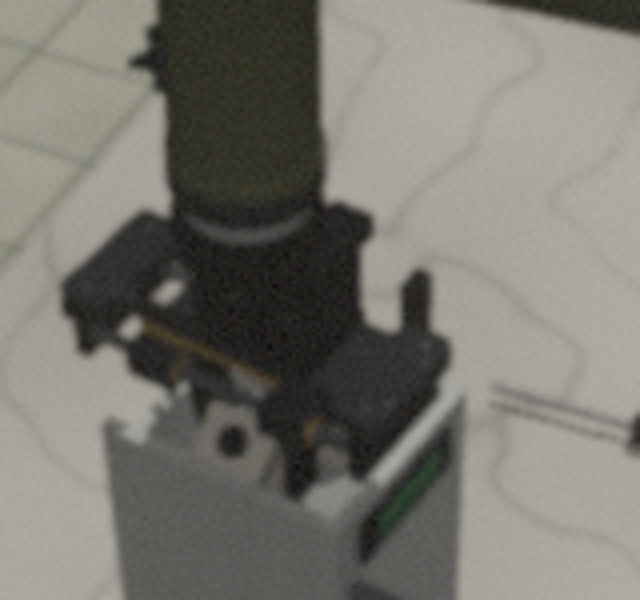

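It is levering up against the rim (head at crop (232,440)) with modest forces, so I continue.

```bash
python3 -m creep '{"translation":[[0,0,0.06],[0,0,0.06],[0,0,0]],"turn":[[0,0,0],[0,0,0],[0,0,0]],"grip":[0,0,0]}'
python3 -m creep '{"translation":[[0,0,0.06],[0,0,0.06],[0,0,0]],"turn":[[0,0,0],[0,0,0],[0,0,0]],"grip":[0,0,0]}'
python3 - <<'E'
from h import *
t=cam('side'); P=cloud(t); a=np.radians(-7); q=(P[...,:2]-[.6363,-.145]); X=q@[np.cos(a),np.sin(a)];Y=q@[-np.sin(a),np.cos(a)];z=P[...,2]
m=(abs(X)<.02)&(z>.218)&(z<.27)&(Y>-.01)&(Y<.075)&(t['frame'].mean(-1)>75)
for y0 in np.arange(0,.08,.01):
    k=m&(abs(Y-y0)<.005)
    if k.sum()>2: print(round(y0,2),k.sum(),np.round(np.nanpercentile(z[k],[2,50,98]),3))
E
```

```text
time_s: 23.4
tool_pos: [0.6428, -0.1102, 0.1918]
tool_rot: [179.6, 0.2, 82.9]
force: [-0.7, -5.2, 7.8]
grip_width: 0.0419
grasp_force: 14.0
time_s: 23.78
tool_pos: [0.6428, -0.1108, 0.1819]
tool_rot: [179.6, 0.2, 82.9]
force: [1.3, -6.7, 7.6]
grip_width: 0.0422
grasp_force: 14.0
0.03 4 [0.237 0.239 0.24 ]
0.04 10 [0.236 0.241 0.243]
0.05 37 [0.224 0.231 0.238]
0.06 90 [0.219 0.228 0.234]
```

```bash
python3 -m creep '{"translation":[[0,0,-0.03],[-0.1,0,0],[-0.1,0,0],[-0.1,0,0],[0,0,0]],"turn":[[0,0,0],[0,0,0],[0,0,0],[0,0,0],[0,0,0]],"grip":[0,0,0,0,0]}'
python3 -m creep '{"translation":[[-0.06,0,0],[-0.06,0,0],[0,0,0]],"turn":[[0,0,0],[0,0,0],[0,0,0]],"grip":[0,0,0]}'
python3 - <<'E'
from h import *
t=cam('side'); save(t,'s7.png',(230,70,390,220),4)
E
```

```text
time_s: 24.45
tool_pos: [0.6377, -0.1311, 0.1807]
tool_rot: [-180.0, 0.0, 83.0]
force: [-0.2, -1.1, -0.4]
grip_width: 0.042
grasp_force: 14.0
time_s: 24.82
tool_pos: [0.6372, -0.1384, 0.181]
tool_rot: [180.0, -0.1, 83.1]
force: [-0.4, 2.8, 0.3]
grip_width: 0.0423
grasp_force: 14.0
```

View pics/s7.png

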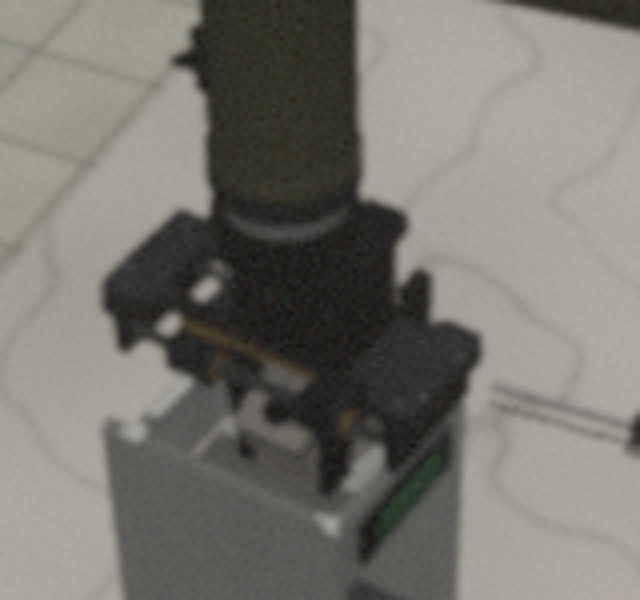

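It is straightening and now meets cartridge 1, so I continue another 12 mm or so.

```bash
python3 -m creep '{"translation":[[-0.06,0,0],[-0.06,0,0],[0,0,0]],"turn":[[0,0,0],[0,0,0],[0,0,0]],"grip":[0,0,0]}'
python3 -m creep '{"translation":[[-0.05,0,0],[0,0,0],[0,0,0]],"turn":[[0,0,0],[0,0,0],[0,0,0]],"grip":[0,0,0]}'
cat > prof.py <<'E'
from h import *
t=cam('side'); P=cloud(t); a=np.radians(-7); q=(P[...,:2]-[.6363,-.145]); X=q@[np.cos(a),np.sin(a)];Y=q@[-np.sin(a),np.cos(a)];z=P[...,2]
m=(abs(X)<.018)&(z>.17)&(z<.27)&(abs(Y)<.055)&(t['frame'].mean(-1)>75)
for y0 in np.arange(-.06,.06,.008):
    k=m&(abs(Y-y0)<.004)
    if k.sum()>2: print(round(y0,3),k.sum(),np.round(np.nanpercentile(z[k],[2,50,98]),3))
E
python3 prof.py
```

```text
time_s: 25.25
tool_pos: [0.637, -0.1401, 0.1815]
tool_rot: [-179.9, -0.7, 83.4]
force: [-0.6, 15.2, 4.8]
grip_width: 0.0422
grasp_force: 14.0
time_s: 25.62
tool_pos: [0.6366, -0.1432, 0.1818]
tool_rot: [-179.9, -0.7, 83.5]
force: [-2.5, 15.3, 6.3]
grip_width: 0.0418
grasp_force: 14.0
0.004 10 [0.17  0.173 0.176]
0.012 38 [0.177 0.188 0.24 ]
0.02 57 [0.196 0.231 0.237]
0.028 69 [0.22  0.23  0.234]
```

```bash
python3 -m creep '{"translation":[[0,0,-0.02],[-0.05,0,0],[-0.05,0,0],[0,0,0]],"turn":[[0,0,0],[0,0,0],[0,0,0],[0,0,0]],"grip":[0,0,0,0]}' 7
python3 prof.py
python3 -m creep '{"translation":[[-0.05,0,0],[-0.03,0,0],[0,0,0]],"turn":[[0,0,0],[0,0,0],[0,0,0]],"grip":[0,0,0]}'
python3 prof.py
```

```text
time_s: 26.18
tool_pos: [0.6351, -0.1579, 0.1832]
tool_rot: [180.0, -0.2, 83.2]
force: [-0.0, 6.2, 3.0]
grip_width: 0.0418
grasp_force: 7.0
-0.036 3 [0.228 0.23  0.231]
-0.028 17 [0.228 0.231 0.234]
-0.012 7 [0.243 0.244 0.247]
0.004 33 [0.175 0.185 0.245]
0.012 186 [0.181 0.208 0.244]
0.02 67 [0.211 0.237 0.243]
time_s: 26.6
tool_pos: [0.6351, -0.1592, 0.1832]
tool_rot: [-180.0, -0.6, 83.5]
force: [-0.4, 14.6, 5.2]
grip_width: 0.0417
grasp_force: 12.5
-0.036 4 [0.227 0.229 0.231]
-0.028 14 [0.229 0.232 0.234]
-0.012 7 [0.245 0.245 0.247]
0.004 31 [0.177 0.241 0.246]
0.012 220 [0.181 0.21  0.244]
0.02 42 [0.225 0.237 0.248]
```

About 10° of tilt remains, which is well inside its tipping limit. I ease off and release.

```bash
python3 -m creep '{"translation":[[0.08,0,0.03],[0,0,0],[0,0,0],[0,0,0],[0,0,0]],"turn":[[0,0,0],[0,0,0],[0,0,0],[0,0,0],[0,0,0]],"grip":[0,0.6,0.66,0.66,0.66]}'
python3 -m creep '{"translation":[[0,0,-0.1],[0,0,-0.4],[0,0,-0.6],[0,0,-0.4],[0,0,0]],"turn":[[0,0,0],[0,0,0],[0,0,0],[0,0,0],[0,0,0]],"grip":[0.66,0.66,0.66,0.66,0.66]}'
python3 prof.py
python3 go.py .518 .343 .25 109.7 10
```

```text
time_s: 27.28
tool_pos: [0.6346, -0.1599, 0.18]
tool_rot: [180.0, -0.1, 83.1]
force: [0.9, 4.7, 1.2]
grip_width: 0.0572
grasp_force: 2.5
time_s: 27.9
tool_pos: [0.635, -0.1641, 0.3033]
tool_rot: [179.7, 0.2, 82.9]
force: [-0.5, -0.5, 0.3]
grip_width: 0.0572
grasp_force: 0.0
-0.052 11 [0.187 0.217 0.229]
-0.044 53 [0.177 0.228 0.234]
-0.036 70 [0.172 0.215 0.235]
-0.028 76 [0.172 0.226 0.233]
-0.02 43 [0.193 0.23  0.233]
-0.012 55 [0.183 0.23  0.233]
-0.004 36 [0.173 0.228 0.233]
0.004 55 [0.174 0.228 0.233]
0.012 195 [0.173 0.203 0.232]
0.02 98 [0.171 0.202 0.23 ]
row x10 [0.649, -0.091, 0.063] [0.0001, 0.0001, -0.0149] tot mm [ 488.3 -177.7   49.7] speed mm/row 52.7
```

Both stand upright, heads at 0.231. I push them together to the right with shut fingers to make room for the third.

```bash
python3 go.py .6417 -.1013 .3 83 2
python3 -m creep '{"translation":[[0.39,0,0],[0.39,0,0],[0,0,0],[0,0,0],[0,0,0]],"turn":[[0,0,0],[0,0,0],[0,0,0],[0,0,0],[0,0,0]],"grip":[0,0,0,0,0]}' 30
python3 go.py .6417 -.1013 .18 83 4
```

```text
row x2 [0.39, -0.001, 0.006] [0.0003, 0.0003, -0.0002] tot mm [62.5 -0.2  0.9] speed mm/row 31.2
time_s: 28.58
tool_pos: [0.6412, -0.101, 0.2996]
tool_rot: [-180.0, 0.1, 82.9]
force: [-0.1, -0.2, 0.1]
grip_width: 0.0155
grasp_force: 0.0
row x4 [-0.0, 0.002, 0.374] [-0.0001, 0.0001, -0.0001] tot mm [-1.000e-01  6.000e-01  1.196e+02] speed mm/row 29.9
```

```bash
python3 -m creep '{"translation":[[0,0,0.3],[0,0,0.4],[0,0,0.4],[0,0,0.35],[0,0,0.05]],"turn":[[0,0,0],[0,0,0],[0,0,0],[0,0,0],[0,0,0]],"grip":[0,0,0,0,0]}'
python3 -m creep '{"translation":[[-0.08,0,0],[-0.08,0,0],[-0.05,0,0],[-0.05,0,0],[0,0,0]],"turn":[[0,0,0],[0,0,0],[0,0,0],[0,0,0],[0,0,0]],"grip":[0,0,0,0,0]}'
```

```text
time_s: 29.2
tool_pos: [0.6401, -0.1, 0.1778]
tool_rot: [-179.8, 0.0, 83.0]
force: [-0.4, -0.8, 0.7]
grip_width: 0.0005
grasp_force: 0.2
time_s: 29.82
tool_pos: [0.6395, -0.1198, 0.1804]
tool_rot: [180.0, -0.0, 83.1]
force: [0.1, 1.5, 0.5]
grip_width: 0.0003
grasp_force: 0.2
```

```bash
python3 -m creep '{"translation":[[-0.04,0,0],[-0.04,0,0],[0,0,0]],"turn":[[0,0,0],[0,0,0],[0,0,0]],"grip":[0,0,0]}'
python3 -m creep '{"translation":[[0.1,0,0],[0,0,-0.5],[0,0,-0.7],[0,0,-0.3],[0,0,0]],"turn":[[0,0,0],[0,0,0],[0,0,0],[0,0,0],[0,0,0]],"grip":[0,0,0,0,0]}'
python3 prof.py
python3 go.py .518 .343 .25 109.7 9
```

```text
time_s: 30.2
tool_pos: [0.6382, -0.1253, 0.1799]
tool_rot: [-179.9, -0.1, 83.1]
force: [-1.8, 3.9, 1.3]
grip_width: 0.0002
grasp_force: 1.5
time_s: 30.82
tool_pos: [0.6407, -0.1189, 0.3024]
tool_rot: [179.7, 0.1, 83.1]
force: [-0.7, 0.1, -0.8]
grip_width: 0.0005
grasp_force: 0.0
-0.052 56 [0.173 0.219 0.232]
-0.044 74 [0.171 0.224 0.233]
-0.036 54 [0.175 0.224 0.232]
-0.028 52 [0.182 0.23  0.233]
-0.02 53 [0.179 0.229 0.234]
-0.012 58 [0.176 0.229 0.233]
-0.004 61 [0.172 0.227 0.233]
0.004 127 [0.173 0.207 0.233]
0.012 185 [0.173 0.201 0.231]
row x9 [0.659, -0.115, 0.069] [0.0001, 0.0, -0.0164] tot mm [ 443.4 -176.8   49.7] speed mm/row 53.8
```

```bash
python3 -m creep '{"translation":[[0.65,-0.115,0],[0.659,-0.115,0.06],[0.659,-0.115,0.08],[0.659,-0.115,0.08],[0.659,-0.115,0.08]],"turn":[[0,0,-0.0164],[0,0,-0.0164],[0,0,-0.0164],[0,0,-0.0164],[0,0,-0.0164]],"grip":[0.7,0.7,0.7,0.7,0.7]}'
python3 -m creep '{"translation":[[0.659,-0.115,0.08],[0.659,-0.115,0.08],[0.659,-0.115,0.08],[0.659,-0.115,0.08],[0,0,0]],"turn":[[0,0,-0.0164],[0,0,-0.0164],[0,0,-0.0164],[0,0,-0.0164],[0,0,0]],"grip":[0.7,0.7,0.7,0.7,0.7]}'
python3 -m creep '{"translation":[[0,0,0],[0,0,0],[0,0,0]],"turn":[[0,0,0],[0,0,0],[0,0,0]],"grip":[0.7,0.7,0.7]}'
python3 go.py .518 .343 .106 109.7 4
```

```text
time_s: 31.5
tool_pos: [0.5969, 0.1465, 0.2734]
tool_rot: [-179.8, 0.1, 97.9]
force: [-0.0, 0.1, 0.2]
grip_width: 0.0426
grasp_force: 0.0
time_s: 32.12
tool_pos: [0.5126, 0.3484, 0.247]
tool_rot: [-179.7, -0.1, 110.2]
force: [-0.3, 0.3, -0.1]
grip_width: 0.061
grasp_force: 0.0
time_s: 32.5
tool_pos: [0.5185, 0.3414, 0.2505]
tool_rot: [180.0, 0.0, 109.5]
force: [0.0, 0.4, -0.2]
grip_width: 0.0606
grasp_force: 0.0
row x4 [0.005, 0.0, 0.451] [0.0, 0.0, -0.0003] tot mm [1.800e+00 1.000e-01 1.445e+02] speed mm/row 36.1
```

```bash
python3 -m creep '{"translation":[[0.02,0,0.45],[0,0,0.45],[0,0,0.45],[0,0,0.3],[0,0,0.15]],"turn":[[0,0,0],[0,0,0],[0,0,0],[0,0,0],[0,0,0]],"grip":[0.7,0.7,0.7,0.7,0.7]}'
python3 -m creep '{"translation":[[0,0,0],[0,0,0],[0,0,0],[0,0,0],[0,0,0]],"turn":[[0,0,0],[0,0,0],[0,0,0],[0,0,0],[0,0,0]],"grip":[0.7,0,0,0,0]}' 40
python3 -m creep '{"translation":[[0,0,-0.1],[0,0,-0.3],[0,0,-0.6],[0,0,-0.6],[0,0,-0.6]],"turn":[[0,0,0],[0,0,0],[0,0,0],[0,0,0],[0,0,0]],"grip":[0,0,0,0,0]}'
python3 -m creep '{"translation":[[0,0,-0.2],[0,0,0],[0,0,0]],"turn":[[0,0,0],[0,0,0],[0,0,0]],"grip":[0,0,0]}'
python3 go.py .6408 -.107 .298 83 10
```

```text
time_s: 33.12
tool_pos: [0.5169, 0.3432, 0.105]
tool_rot: [-179.9, 0.0, 109.6]
force: [-0.5, -0.9, 0.8]
grip_width: 0.0606
grasp_force: 0.0
time_s: 33.75
tool_pos: [0.5176, 0.3448, 0.1073]
tool_rot: [179.9, -0.0, 109.7]
force: [0.9, 0.0, 3.0]
grip_width: 0.0417
grasp_force: 40.0
time_s: 34.38
tool_pos: [0.5166, 0.344, 0.2842]
tool_rot: [-180.0, 0.0, 109.6]
force: [0.6, -0.1, -1.0]
grip_width: 0.0418
grasp_force: 40.0
time_s: 34.75
tool_pos: [0.5162, 0.3439, 0.2961]
tool_rot: [-179.8, 0.1, 109.6]
force: [0.2, -0.5, -0.7]
grip_width: 0.042
grasp_force: 40.0
row x10 [-0.585, 0.08, -0.002] [-0.0001, 0.0001, 0.0148] tot mm [-466.5  -34.2   -1.3] speed mm/row 47.2
```

```bash
python3 -m creep '{"translation":[[-0.585,0.08,0],[-0.585,0.08,0],[-0.585,0.08,0],[-0.585,0.08,0],[-0.585,0.08,0]],"turn":[[0,0,0.0148],[0,0,0.0148],[0,0,0.0148],[0,0,0.0148],[0,0,0.0148]],"grip":[0,0,0,0,0]}'
python3 -m creep '{"translation":[[-0.585,0.08,0],[-0.585,0.08,0],[-0.585,0.08,0],[-0.585,0.08,0],[-0.585,0.08,0]],"turn":[[0,0,0.0148],[0,0,0.0148],[0,0,0.0148],[0,0,0.0148],[0,0,0.0148]],"grip":[0,0,0,0,0]}'
python3 -m creep '{"translation":[[0,0,0],[0,0,0],[0,0,0]],"turn":[[0,0,0],[0,0,0],[0,0,0]],"grip":[0,0,0]}'
python3 go.py .6406 -.1095 .298 83 1
```

```text
time_s: 35.38
tool_pos: [0.6052, 0.1244, 0.296]
tool_rot: [-179.8, 0.0, 96.2]
force: [1.0, 0.4, -0.4]
grip_width: 0.0419
grasp_force: 40.0
time_s: 36.0
tool_pos: [0.6409, -0.1081, 0.2959]
tool_rot: [-179.8, 0.0, 82.9]
force: [0.8, 0.4, -0.1]
grip_width: 0.0418
grasp_force: 40.0
time_s: 36.38
tool_pos: [0.6417, -0.1047, 0.2974]
tool_rot: [-179.9, -0.1, 83.2]
force: [0.2, 0.6, -0.7]
grip_width: 0.0417
grasp_force: 40.0
row x1 [-0.061, -0.006, -0.007] [-0.0005, -0.0003, 0.0009] tot mm [-4.9 -0.5 -0.6] speed mm/row 4.9
```

Adjust 5 mm, settle, then measure both the standing pair and the held cartridge before lowering.

```bash
python3 -m creep '{"translation":[[-0.06,0,0],[0,0,0.2],[0,0,0.1],[0,0,0],[0,0,0]],"turn":[[0,0,0],[0,0,0],[0,0,0],[0,0,0],[0,0,0]],"grip":[0,0,0,0,0]}'
python3 - <<'E'
from h import *
t=cam('side'); P=cloud(t); a=np.radians(-7); q=(P[...,:2]-[.6363,-.145]); X=q@[np.cos(a),np.sin(a)];Y=q@[-np.sin(a),np.cos(a)];z=P[...,2]
save(t,'s8.png',(230,70,390,220),4)
b=t['frame'].mean(-1)>75
m=(abs(X)<.018)&(z>.225)&(z<.3)&(abs(Y)<.07)&b
for y0 in np.arange(-.06,.07,.006):
    k=m&(abs(Y-y0)<.003)
    if k.sum()>1: print(round(y0,3),k.sum(),np.round(np.nanpercentile(z[k],[2,50,98]),3))
E
```

```text
time_s: 37.0
tool_pos: [0.6412, -0.1116, 0.2745]
tool_rot: [180.0, -0.0, 83.0]
force: [-0.3, -0.9, -0.4]
grip_width: 0.0417
grasp_force: 40.0
-0.048 10 [0.229 0.231 0.233]
-0.042 14 [0.226 0.23  0.234]
-0.036 13 [0.227 0.231 0.233]
-0.03 22 [0.227 0.231 0.233]
-0.024 13 [0.226 0.23  0.232]
-0.018 18 [0.227 0.23  0.234]
-0.012 11 [0.228 0.23  0.233]
-0.006 16 [0.226 0.23  0.232]
-0.0 11 [0.227 0.23  0.232]
0.006 8 [0.226 0.228 0.233]
0.018 4 [0.294 0.296 0.296]
0.024 9 [0.24  0.295 0.298]
0.03 15 [0.294 0.295 0.298]
0.036 20 [0.293 0.295 0.298]
0.042 54 [0.238 0.294 0.299]
0.048 295 [0.232 0.263 0.297]
```

View pics/s8.png

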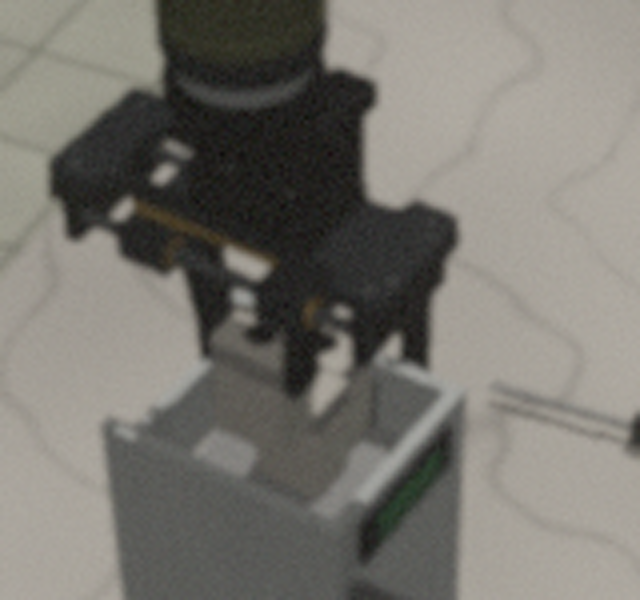

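The held cartridge spans y = 17 to 50 mm. The standing pair ends at about 8 mm and the wall is at 56, so it fits and I lower it.

```bash
python3 -m creep '{"translation":[[0,0,0.2],[0,0,0.25],[0,0,0.2],[0,0,0.05],[0,0,0]],"turn":[[0,0,0],[0,0,0],[0,0,0],[0,0,0],[0,0,0]],"grip":[0,0,0,0,0]}'
python3 -m creep '{"translation":[[0,0,0.05],[0,0,0.04],[0,0,0]],"turn":[[0,0,0],[0,0,0],[0,0,0]],"grip":[0,0,0]}'
```

```text
time_s: 37.67
tool_pos: [0.641, -0.1117, 0.2181]
tool_rot: [-180.0, 0.0, 83.0]
force: [-0.6, -0.0, 0.2]
grip_width: 0.0416
grasp_force: 40.0
time_s: 38.05
tool_pos: [0.641, -0.1116, 0.2111]
tool_rot: [-180.0, -0.0, 83.0]
force: [-1.1, 0.2, -0.9]
grip_width: 0.0423
grasp_force: 40.0
```

Release, lift, and swing away in front, then locate the tray.

```bash
python3 -m creep '{"translation":[[0,0,0],[0,0,0],[0,0,0],[0,0,0],[0,0,0]],"turn":[[0,0,0],[0,0,0],[0,0,0],[0,0,0],[0,0,0]],"grip":[0.66,0.66,0.66,0.66,0.66]}'
python3 -m creep '{"translation":[[0,0,-0.3],[0,0,-0.5],[0,0,-0.4],[0,0,0],[0,0,0]],"turn":[[0,0,0],[0,0,0],[0,0,0],[0,0,0],[0,0,0]],"grip":[0.66,0.66,0.66,0.66,0.66]}'
python3 - <<'E'
from h import *
t=cam('side'); P=cloud(t); a=np.radians(-7); q=(P[...,:2]-[.6363,-.145]); X=q@[np.cos(a),np.sin(a)];Y=q@[-np.sin(a),np.cos(a)];z=P[...,2]
b=t['frame'].mean(-1)>75
m=(abs(X)<.018)&(z>.225)&(z<.26)&(abs(Y)<.07)&b
print([(round(y0,3),round(float(np.nanmedian(z[m&(abs(Y-y0)<.003)])),3)) for y0 in np.arange(-.054,.06,.006) if (m&(abs(Y-y0)<.003)).sum()>1])
for n in('side','top'):
    c=t if n=='side' else cam('top'); P=cloud(c); z=P[...,2]; x,y=P[...,0],P[...,1]
    m=(z>.075)&(z<.1)&(y>-.3)&(y<0.02)&(x>.3)&(x<.55); m=cv2.morphologyEx(m.astype(np.uint8),cv2.MORPH_OPEN,np.ones((2,2)))>0
    if m.sum()>5: print(n,m.sum(),cv2.minAreaRect(P[m][:,:2].astype(np.float32)*1000),np.nanmax(z[m]))
E
python3 go.py .43 -.12 .30 83 5
```

```text
time_s: 38.67
tool_pos: [0.6412, -0.1117, 0.2113]
tool_rot: [180.0, -0.0, 83.0]
force: [0.0, -0.4, 0.1]
grip_width: 0.0572
grasp_force: 0.0
time_s: 39.3
tool_pos: [0.6408, -0.1115, 0.3063]
tool_rot: [-179.9, -0.0, 83.0]
force: [-0.2, 0.1, -0.2]
grip_width: 0.0574
grasp_force: 0.0
[(np.float64(-0.054), 0.229), (np.float64(-0.048), 0.23), (np.float64(-0.042), 0.229), (np.float64(-0.036), 0.229), (np.float64(-0.03), 0.23), (np.float64(-0.024), 0.23), (np.float64(-0.018), 0.23), (np.float64(-0.012), 0.23), (np.float64(-0.006), 0.23), (np.float64(-0.0), 0.23), (np.float64(0.006), 0.23), (np.float64(0.012), 0.228), (np.float64(0.018), 0.229), (np.float64(0.024), 0.23), (np.float64(0.03), 0.229), (np.float64(0.036), 0.229), (np.float64(0.042), 0.228), (np.float64(0.048), 0.229)]
side 226 ((405.7626647949219, -235.7182159423828), (282.4383239746094, 66.59746551513672), 59.886680603027344) 0.09933167226666605
top 120 ((392.44293212890625, -220.76351928710938), (193.49868774414062, 14.467056274414062), 55.1502799987793) 0.11138498506523321
row x5 [-0.085, -0.52, 0.015] [-0.0002, -0.0, 0.0] tot mm [ -34.2 -207.9    6.1] speed mm/row 42.1
```

```bash
cat > tab.py <<'E'
from h import *
a=np.radians(-7)
for n in('side','top'):
    c=cam(n); P=cloud(c); z=P[...,2]; q=P[...,:2]-[.6363,-.145]; X=q@[np.cos(a),np.sin(a)];Y=q@[-np.sin(a),np.cos(a)]
    m=((z>.07)&(z<.1)&(abs(Y)<.09)&(X>-.32)&(X<-.085)).astype(np.uint8)
    k,l,s,ce=cv2.connectedComponentsWithStats(m)
    for i in range(1,k):
        if s[i,4]>25:
            j=l==i; r=cv2.minAreaRect(np.stack([X[j],Y[j]],-1).astype(np.float32)*1000); print(n,s[i,4],'hopper frame',np.round(r[0],1),np.round(r[1],1),round(r[2],1),'zmax',round(float(np.nanmax(z[j])),3),'world',np.round(np.nanmean(P[j],0),3))
E
python3 tab.py
python3 -m creep '{"translation":[[-0.085,-0.52,0],[-0.085,-0.52,0],[-0.085,-0.52,0],[-0.085,-0.52,0],[-0.085,-0.52,0]],"turn":[[0,0,0],[0,0,0],[0,0,0],[0,0,0],[0,0,0]],"grip":[0,0,0,0,0]}'
```

```text
side 114 hopper frame [-189.3    1.6] [46.6 12.7] 87.8 zmax 0.089 world [ 0.448 -0.117  0.082]
time_s: 40.12
tool_pos: [0.4289, -0.1201, 0.3066]
tool_rot: [-180.0, 0.0, 83.0]
force: [0.1, 0.1, 0.6]
grip_width: 0.0152
grasp_force: 0.0
```

```bash
python3 tab.py; python3 -c "
from h import *
print(np.round(env.get_obs()['qpos'],1))"; for y in 173 -7; do python3 go.py .448 -.119 .2 $y 10; done
```

```text
side 116 hopper frame [-189.2    3. ] [10.7 45.6] 0.3 zmax 0.09 world [ 0.448 -0.117  0.082]
[-21.5 -11.3  29.3 103.4   5.4  86.5  -0. ]
row x10 [-0.014, 0.025, 0.134] [0.0001, -0.0001, -0.05] tot mm [  4.1  20.4 107.2] speed mm/row 11.0
row x10 [0.023, 0.018, 0.134] [-0.0001, -0.0001, 0.05] tot mm [  4.1  20.4 107.2] speed mm/row 11.0
```

```bash
python3 -m creep '{"translation":[[0.023,0.018,0.134],[0.023,0.018,0.134],[0.023,0.018,0.134],[0.023,0.018,0.134],[0.023,0.018,0.134]],"turn":[[0,0,0.05],[0,0,0.05],[0,0,0.05],[0,0,0.05],[0,0,0.05]],"grip":[0.85,0.85,0.85,0.85,0.85]}'
python3 -m creep '{"translation":[[0.023,0.018,0.134],[0.023,0.018,0.134],[0.023,0.018,0.134],[0.023,0.018,0.134],[0.023,0.018,0.134]],"turn":[[0,0,0.05],[0,0,0.05],[0,0,0.05],[0,0,0.05],[0,0,0.05]],"grip":[0.85,0.85,0.85,0.85,0.85]}'
python3 -m creep '{"translation":[[0,0,0],[0,0,0],[0,0,0]],"turn":[[0,0,0],[0,0,0],[0,0,0]],"grip":[0.85,0.85,0.85]}'
python3 go.py .448 -.119 .058 -7 5; python3 tab.py
```

```text
time_s: 40.85
tool_pos: [0.4412, -0.1147, 0.2527]
tool_rot: [-180.0, 0.0, 37.7]
force: [0.1, -0.2, 0.6]
grip_width: 0.0495
grasp_force: 0.0
time_s: 41.48
tool_pos: [0.4519, -0.1183, 0.199]
tool_rot: [180.0, 0.0, -7.3]
force: [0.1, -0.8, -0.4]
grip_width: 0.0738
grasp_force: 0.0
time_s: 41.85
tool_pos: [0.4519, -0.1184, 0.2004]
tool_rot: [-180.0, -0.0, -6.9]
force: [-0.7, -0.5, 0.3]
grip_width: 0.0739
grasp_force: 0.0
row x5 [-0.01, 0.003, 0.356] [-0.0, -0.0001, 0.0001] tot mm [ -3.9   1.1 142.4] speed mm/row 28.5
side 114 hopper frame [-189.5    2.6] [45.3 11. ] 89.6 zmax 0.09 world [ 0.448 -0.118  0.082]
```

```bash
python3 -m creep '{"translation":[[-0.04,0.01,0.35],[0,0,0.4],[0,0,0.4],[0,0,0.4],[0,0,0.2]],"turn":[[0,0,0],[0,0,0],[0,0,0],[0,0,0],[0,0,0]],"grip":[0.85,0.85,0.85,0.85,0.85]}'
python3 -m creep '{"translation":[[0,0,0],[0,0,0],[0,0,0],[0,0,0],[0,0,0]],"turn":[[0,0,0],[0,0,0],[0,0,0],[0,0,0],[0,0,0]],"grip":[0.2,0.2,0.2,0.2,0.2]}' 25
python3 go.py .448 -.119 .058 -7 5
```

```text
time_s: 42.58
tool_pos: [0.4475, -0.1186, 0.0587]
tool_rot: [-180.0, 0.1, -7.0]
force: [-0.8, -0.1, 0.1]
grip_width: 0.0738
grasp_force: 0.0
time_s: 43.2
tool_pos: [0.4489, -0.1192, 0.0609]
tool_rot: [180.0, -0.1, -7.0]
force: [-1.1, -0.2, 4.7]
grip_width: 0.0435
grasp_force: 25.0
row x5 [-0.002, -0.0, 0.007] [0.0, -0.0001, -0.0] tot mm [-0.9 -0.1  2.9] speed mm/row 0.6
```

```bash
python3 -m creep '{"translation":[[0.1,0.01,0],[0.15,0.01,0],[0.15,0.01,0],[0.15,0,0],[0,0,0]],"turn":[[0,0,0],[0,0,0],[0,0,0],[0,0,0],[0,0,0]],"grip":[0.2,0.2,0.2,0.2,0.2]}'
python3 -m creep '{"translation":[[0.08,0,0],[0.05,0,0],[0,0,0]],"turn":[[0,0,0],[0,0,0],[0,0,0]],"grip":[0.2,0.2,0.2]}'
python3 tab.py
```

```text
time_s: 43.82
tool_pos: [0.4907, -0.1263, 0.0608]
tool_rot: [-179.9, 0.2, -7.0]
force: [-6.2, 1.2, 11.5]
grip_width: 0.044
grasp_force: 25.0
time_s: 44.2
tool_pos: [0.499, -0.1274, 0.0607]
tool_rot: [-179.9, 0.4, -7.0]
force: [-11.6, 1.3, 16.2]
grip_width: 0.0437
grasp_force: 25.0
```

```bash
python3 -m creep '{"translation":[[0.05,0,-0.02],[0,0,0]],"turn":[[0,0,0],[0,0,0]],"grip":[0.2,0.2]}'
python3 -m creep '{"translation":[[0.05,0,0],[0,0,0]],"turn":[[0,0,0],[0,0,0]],"grip":[0.2,0.2]}'
python3 -m creep '{"translation":[[0.05,0,0],[0,0,0]],"turn":[[0,0,0],[0,0,0]],"grip":[0.2,0.2]}'
```

```text
time_s: 44.55
tool_pos: [0.506, -0.128, 0.0612]
tool_rot: [-180.0, 0.0, -7.0]
force: [0.5, -0.2, -1.9]
grip_width: 0.0436
grasp_force: 25.0
time_s: 44.8
tool_pos: [0.5066, -0.1284, 0.0608]
tool_rot: [-180.0, 0.5, -7.0]
force: [-8.9, 1.1, 5.7]
grip_width: 0.0437
grasp_force: 25.0
time_s: 45.05
tool_pos: [0.5067, -0.1284, 0.0607]
tool_rot: [-179.9, 0.9, -7.0]
force: [-19.3, 3.3, 16.4]
grip_width: 0.0438
grasp_force: 25.0
```

It stops hard at hopper x of about -131 mm against an expected -132, so it is home. I release and move up and back, then check the tray.

```bash
python3 -m creep '{"translation":[[-0.1,0,0],[0,0,0],[0,0,0],[0,0,0],[0,0,0]],"turn":[[0,0,0],[0,0,0],[0,0,0],[0,0,0],[0,0,0]],"grip":[0.2,0.85,0.85,0.85,0.85]}'
python3 -m creep '{"translation":[[0,0,-0.3],[-0.2,0,-0.7],[-0.2,0,-0.7],[-0.2,0,-0.7],[0,0,-0.7]],"turn":[[0,0,0],[0,0,0],[0,0,0],[0,0,0],[0,0,0]],"grip":[0.85,0.85,0.85,0.85,0.85]}'
python3 tab.py; python3 prof.py|head -3;python3 -c "
from h import *
c=cam('side');P=cloud(c);z=P[...,2];m=(z>.235)&(z<.28)&(abs(P[...,1]+.215)<.03)&(abs(P[...,0]-.6)<.03)
for i in range(2): print(np.round([np.nanmin(P[m][:,i]),np.nanmax(P[m][:,i])],4))
"; python3 go.py .597 -.22 .31 -7 4
```

```text
time_s: 45.68
tool_pos: [0.5063, -0.1283, 0.0617]
tool_rot: [180.0, -0.0, -7.0]
force: [0.1, -0.4, -0.5]
grip_width: 0.0716
grasp_force: 0.0
time_s: 46.3
tool_pos: [0.4573, -0.1226, 0.3118]
tool_rot: [-179.9, -0.1, -7.0]
force: [0.9, 0.6, -0.2]
grip_width: 0.0739
grasp_force: 0.0
side 113 hopper frame [-133.9    2.2] [12.3 45.9] 4.0 zmax 0.089 world [ 0.503 -0.124  0.082]
-0.052 62 [0.173 0.216 0.233]
-0.044 71 [0.171 0.219 0.233]
-0.036 61 [0.171 0.223 0.233]
[0.5955 0.608 ]
[-0.2305 -0.2077]
row x4 [0.466, 0.249, 0.002] [-0.0, -0.0002, 0.0] tot mm [149.   79.8   0.9] speed mm/row 42.3
```

```bash
python3 -m creep '{"translation":[[0.466,0.249,0],[0.466,0.249,0],[0.466,0.249,0],[0.466,0.249,0],[0,0,0]],"turn":[[0,0,0],[0,0,0],[0,0,0],[0,0,0],[0,0,0]],"grip":[0.4,0.4,0.4,0.4,0.4]}'
python3 -m creep '{"translation":[[0,0,0],[0,0,0]],"turn":[[0,0,0],[0,0,0]],"grip":[0.4,0.4]}'
python3 go.py .598 -.2195 .241 -7 3
```

```text
time_s: 47.12
tool_pos: [0.5968, -0.2211, 0.3049]
tool_rot: [179.9, 0.4, -7.1]
force: [-0.5, 0.8, -0.8]
grip_width: 0.0371
grasp_force: 0.0
time_s: 47.38
tool_pos: [0.5959, -0.219, 0.3096]
tool_rot: [-179.9, 0.0, -7.0]
force: [0.5, -0.6, -0.4]
grip_width: 0.0351
grasp_force: 0.0
row x3 [0.009, 0.001, 0.286] [-0.0001, 0.0, 0.0001] tot mm [ 2.2  0.3 68.6] speed mm/row 22.9
```

```bash
python3 -m creep '{"translation":[[0.02,0,0.25],[0,0,0.35],[0,0,0.26],[0,0,0],[0,0,0]],"turn":[[0,0,0],[0,0,0],[0,0,0],[0,0,0],[0,0,0]],"grip":[0.4,0.4,0.4,0.4,0.4]}'
python3 -m creep '{"translation":[[0,0,0],[0,0,0],[0,0,0],[0,0,0]],"turn":[[0,0,0],[0,0,0],[0,0,0],[0,0,0]],"grip":[0,0,0,0]}' 20
python3 prof.py; python3 tab.py
```

```text
time_s: 48.0
tool_pos: [0.5983, -0.2198, 0.2414]
tool_rot: [-180.0, -0.1, -7.0]
force: [0.0, -0.7, -0.3]
grip_width: 0.0348
grasp_force: 0.0
time_s: 48.5
tool_pos: [0.5985, -0.2197, 0.2415]
tool_rot: [-180.0, -0.1, -7.0]
force: [-0.5, 1.4, 3.7]
grip_width: 0.0198
grasp_force: 20.0
-0.052 56 [0.174 0.215 0.234]
-0.044 47 [0.172 0.211 0.233]
-0.036 48 [0.175 0.209 0.234]
-0.028 44 [0.18  0.23  0.233]
-0.02 59 [0.173 0.229 0.233]
-0.012 47 [0.171 0.228 0.233]
-0.004 51 [0.171 0.227 0.233]
0.004 77 [0.177 0.228 0.233]
0.012 59 [0.177 0.226 0.233]
0.02 36 [0.216 0.229 0.232]
0.028 24 [0.227 0.23  0.232]
0.036 32 [0.219 0.23  0.232]
0.044 111 [0.204 0.225 0.233]
0.052 24 [0.206 0.216 0.23 ]
side 114 hopper frame [-133.6    1.9] [11.8 46.6] 2.6 zmax 0.089 world [ 0.503 -0.125  0.082]
top 66 hopper frame [-134.9    8.1] [28.3 10.5] 86.9 zmax 0.089 world [ 0.503 -0.12   0.084]
```

Handle gripped (20 mm), the three cartridges still standing and the tray home. I draw the bolt about 33 mm.

```bash
python3 -m creep '{"translation":[[-0.1,0,0],[-0.12,0,0],[-0.12,0,0],[-0.07,0,0],[0,0,0]],"turn":[[0,0,0],[0,0,0],[0,0,0],[0,0,0],[0,0,0]],"grip":[0,0,0,0,0]}'
python3 -m creep '{"translation":[[0,0,0],[0,0,0],[0,0,0],[0,0,0],[0,0,0]],"turn":[[0,0,0],[0,0,0],[0,0,0],[0,0,0],[0,0,0]],"grip":[0.4,0.4,0.4,0.4,0.4]}'
python3 -m creep '{"translation":[[0,0,-0.4],[0,0,-0.6],[-0.3,0,-0.1],[-0.7,0,0],[-0.7,0,0]],"turn":[[0,0,0],[0,0,0],[0,0,0],[0,0,0],[0,0,0]],"grip":[0.4,0.4,0.4,0.4,0.4]}'
python3 - <<'E'
from h import *
c=cam('side'); t=cam('top')
im=np.hstack([cv2.resize(c['frame'][110:290,240:400],(400,450)),cv2.resize(t['frame'][150:330,320:480],(400,450))])
cv2.imwrite('pics/final.png',im[:,:,::-1])
E
python3 prof.py; python3 tab.py
```

```text
time_s: 49.28
tool_pos: [0.5653, -0.2156, 0.2414]
tool_rot: [-180.0, -0.0, -7.0]
force: [-1.0, 1.6, 6.0]
grip_width: 0.0199
grasp_force: 20.0
time_s: 49.9
tool_pos: [0.5655, -0.216, 0.2406]
tool_rot: [180.0, 0.0, -7.0]
force: [0.5, -0.3, -0.5]
grip_width: 0.0347
grasp_force: 0.0
time_s: 50.52
tool_pos: [0.4292, -0.1995, 0.3287]
tool_rot: [180.0, 0.0, -7.0]
force: [-0.1, 0.3, 1.2]
grip_width: 0.0351
grasp_force: 0.0
-0.052 20 [0.179 0.21  0.217]
side 116 hopper frame [-133.6    3. ] [11.1 43.5] 0.2 zmax 0.09 world [ 0.503 -0.124  0.082]
top 62 hopper frame [-134.8    8.8] [10.9 26.1] 4.1 zmax 0.092 world [ 0.503 -0.12   0.084]
```

View pics/final.png

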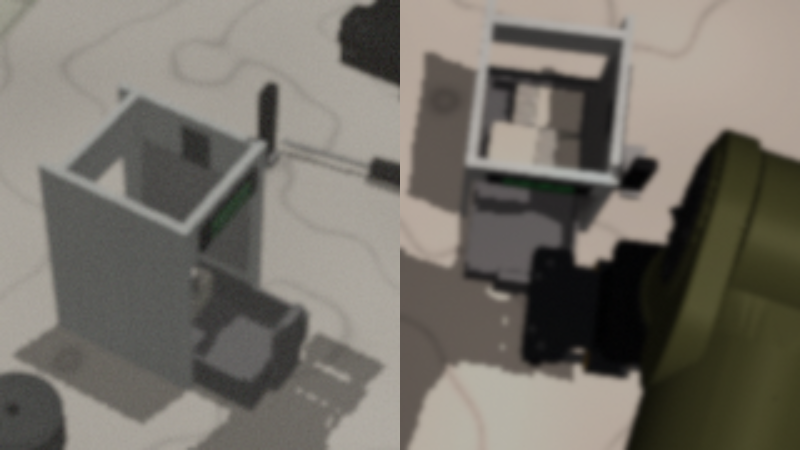

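The hopper is empty and the floor hangs open. The cartridges lie in the tray, pale tops at about (530,105) to (515,140) in the right half of the picture. I check their heights and positions by depth.

```bash
python3 - <<'E'
from h import *
c=cam('top'); P=cloud(c); a=np.radians(-7); q=(P[...,:2]-[.6363,-.145]); X=q@[np.cos(a),np.sin(a)];Y=q@[-np.sin(a),np.cos(a)];z=P[...,2]
for x0 in np.arange(.07,-.14,-.015):
    print(round(x0,3),[ (int(1000*np.median(z[k])) if (k:=(abs(X-x0)<.0075)&(abs(Y-y0)<.0075)&(z<.16)).any() else -1) for y0 in np.arange(.05,-.06,-.015)])
E
```

```text
0.07 [27, 26, 33, 35, 34, 35, 35, 40]
0.055 [5, 2, 34, 34, 35, 35, 35, 92]
0.04 [5, 3, 32, 35, 34, 35, 35, 99]
0.025 [7, -1, 35, 36, 36, 35, 30, 93]
0.01 [4, 67, 68, 67, 67, 38, 35, 98]
-0.005 [38, 67, 68, 68, 66, 37, 34, 96]
-0.02 [53, 67, 67, 67, 67, 67, 37, 113]
-0.035 [2, 3, 3, 5, 4, 4, 3, 136]
-0.05 [6, 2, 3, 3, 3, 4, 3, 35]
-0.065 [8, 4, 3, 4, 3, 3, 3, 69]
-0.08 [4, 4, 4, 3, 3, 3, 2, 2]
-0.095 [3, 4, 3, 3, 3, -1, -1, 38]
-0.11 [1, 3, 2, 3, 5, -1, -1, -1]
-0.125 [5, 15, 36, 84, 88, -1, -1, -1]
-0.14 [0, 0, 19, 48, 12, -1, -1, -1]
```

All three lie in the tray, two on its floor (tops at 35 mm) and one flat across them (67 mm). The tray is home and the gripper is clear, so I hand in.

```bash
python3 -m creep '{"translation":[[0,0,0],[0,0,0],[0,0,0],[0,0,0]],"turn":[[0,0,0],[0,0,0],[0,0,0],[0,0,0]],"grip":[0.4,0.4,0.4,0.4]}'; python3 tab.py; python3 -c "
from cell import env
print(env.sign_off())"
```

```text
time_s: 51.32
tool_pos: [0.4307, -0.1994, 0.3287]
tool_rot: [180.0, 0.0, -7.0]
force: [-0.5, -0.0, 0.0]
grip_width: 0.0348
grasp_force: 0.0
side 113 hopper frame [-133.2    0.7] [11.9 46.5] 1.6 zmax 0.091 world [ 0.503 -0.125  0.082]
top 62 hopper frame [-135.2    8.8] [10.1 26.5] 0.3 zmax 0.094 world [ 0.503 -0.12   0.084]
the job is handed in; nothing more can be done
None
```

The job is handed in: the three cartridges (bays 2, 3 and 4) stood still in the hopper for over two seconds before I drew the bolt, and all three now lie in the tray, which is home under the hopper; the sign-off returned no verdict.

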